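# Hang the drained trough scoops nested on the stand's hook

## Robot

A 7-joint arm with a two-finger parallel gripper is mounted at the origin on the work surface; the furniture and walls round the work are solid. World frame = base frame: x ahead of the robot, y to its left, z up, the work surface at z = 0. Lengths are in m, angles in rad, forces in N, time in s.
With the tool pointing down it reaches from about 0.35 to 0.9 m from the base axis. Payload 8.1 kg.
Tool frame: the origin (TCP) lies midway between the tips of the shut fingers; the grasp point (between the pads) lies 19 mm behind it; z points along the fingers, y is the line along which they close (so a half turn about z gives the same grasp; the last joint's range is limited). The gripper opens to 92 mm and grips with 3 to 60 N. Pads are 19 mm wide; open, the fingers measure 130 mm over their backs; the gripper's body (75 mm by 190 mm) begins 47 mm behind the grasp point.
Start: joints at [1.235, 0.434, 0.025, 1.573, -0.012, 1.134, -0.075], TCP at [0.144, -0.608, 0.196] pointing down, gripper open.
Joint ranges: [-2.62, 2.62], [-0.44, 2.09], [-1.27, 1.32], [0.08, 2.57], [-1.32, 4.46], [0.12, 2], [-2.74, 2.74]. Speed limits (rad/s): [2.22, 2.22, 3.01, 3.01, 3.14, 3.14, 3.14].

## Interface

Orientations are given as a rotation vector (axis times angle).
In Python, from cell import arm gives the robot as it stands.
- The arm moves only by the tool carry_out, never from a script. Its arguments are lists of equal length, an entry for each row: "claw": the finger opening in cm, from 0 to 9.18; "delta_pos": the shift along the tool's x, y, z in cm, a list of three; "angular": the turn, a rotation vector about the tool's x, y, z in rad, a list of three. In form: {"claw": [claw, ...], "delta_pos": [[dx, dy, dz], ...], "angular": [[ax, ay, az], ...]}. A call has 1 to 20 rows; each row shifts and turns the commanded pose from where the row before left it, along the tool's axes as they then stand; what a row does not reach is not made up. A row lasts 1/10 s, in which the tool goes at most 50 mm and 8.59 degrees, less where a joint would pass 70% of its speed; a pose out of reach is approached as far as the arm can. A call with a gripper value outside its range is refused whole. The fingers move at their own pace and stop on an object; "force" is the grip in N (left out, the last holds). Time passes only in rows, so rows that do not move let the fingers close. It gives the time, the measured TCP pose, the force, the opening and the grip force at its end, in the units of the state.
- arm.observe(): the state, without advancing time (a new reading comes with each control period).
- arm.get_image(name): name is "side" or "top" or "wrist"; returns a dict with "frame" (384x512x3 uint8, red, green, blue), "mtx" (3x3 intrinsics, pixels), "T" (4x4, takes a point from camera to world coordinates). Camera axes: x right, y down, z forward; pixel columns grow to the right and rows downward; lengths in m; the calibration is good to about 2 mm. The wrist camera is an equidistant fisheye: a pixel r from the principal point sees the ray r / f radians off the axis. A picture is of the moment at which its call begins. There is no depth.
- arm.sign_off(): hands the job in; it is judged then, once.
Trained networks look in a picture, given as the dict that the camera call returned (one of the last four; its "shot" number tells which), for a name from the list of things; names that differ only in an ending like _2 or _b are one class to them, and where a whole thing is asked for, a point or a joint stands for the part that bears it (a point fixed in the world has none). Each returns a list of dicts, best first, with "conf" (0 to 1); they miss things now and then, are a little off and sometimes report something else, mostly with a low value. They report only what shows in the picture. A call takes as long as a camera call.
- arm.look_for(label, picture): "centre" ([column, row] as shares, 0 to 1, of the picture: columns of its width, rows of its height, amid what is visible of it).
- arm.trace(label, picture): "region" (384x512 bool, what is visible of it) and "centre" ([column, row] as shares, 0 to 1, of the picture: columns of its width, rows of its height, amid what is visible of it).
- arm.place_of(label, picture): "centre" ([column, row] as shares, 0 to 1, of the picture: columns of its width, rows of its height: a listed point, or the origin of a listed thing).
The state is a dict: "clock": time; "joints": joint angles; "dq": joint speeds; "joint_efforts": joint torques, N m; "position": TCP position; "ee_rot": TCP orientation; "force": force on the tool from outside, world axes, zero at the start; "ft_torque": the same for the moment, N m; "width": opening from 0.0 (shut) to 1.0 (fully open); "gripper_force": force on a finger pad.
Only numpy, scipy, OpenCV 4.12 (cv2) and the standard library are available. Lean on these libraries where they do the work, as an engineer would, in place of code of your own. Each camera call takes 0.05 s, during which the arm holds its last target. There are 200 camera calls.

## Task

Hang the three steel scoops that stand drying on the desk on the hook of the laboratory stand, nested: the largest first, then the middle one, then the smallest, open faces towards the hook's tip. Push each one back along the hook until it is fully home, the first against the stop collar and each next one with its spigot seated in the eye of the scoop behind it, with a firm push of about 10 N but never more than 20 N, because the collar is only finger-tight. Leave all three hanging still and parallel, and do not tip a scoop over or shift the other things on the desk.

Things in the scene. Friction and masses are not known exactly. Their poses are not given: they have to be found in the camera images.
- scoop_large: Largest of three half-round steel trough scoops, 0.2 kg. Origin: centre of the hanging slot in the grey eye atop the handle, 148 mm above the desk as it stands, mouth down; x to its curved back, open face to -x, z up. Shell 80 mm wide (y), x -26 to +24 mm, z -55 to -148 mm. Eye: flat plate 36 wide (y), 46 tall, 8 thick; grip its narrow sides from above. Slot along x, 12 wide, 26 tall.
- scoop_medium: Middle scoop, 0.15 kg, same eye. Origin: centre of the hanging slot in the grey eye atop the handle, 136 mm above the desk as it stands, mouth down; x to its curved back, open face to -x, z up. Shell 66 mm wide (y), x -19 to +24 mm, z -63 to -136 mm. Tops closed only from x = -12 mm back. Scoops nest only largest first: a bigger one cannot come home in front of a smaller one.
- scoop_small: Smallest scoop, 0.11 kg, same eye. Origin: centre of the hanging slot in the grey eye atop the handle, 124 mm above the desk as it stands, mouth down; x to its curved back, open face to -x, z up. Shell 52 mm wide (y), x -12 to +24 mm, z -71 to -124 mm. 
- spigot (a point): Rear end of the largest scoop's hollow spigot, x = +16 mm from its origin. All three have it: it prolongs the slot behind the plate, outside 20 wide, 34 tall, last 2 mm narrowed to 18 wide. This end bears on the stop collar, or on the eye plate of the scoop behind when home: origins then 20 mm apart along the rod.
- socket (a point): Middle of the front edges of the two upright guide rails on the largest scoop's eye, x = -8 mm from its origin. All three have them: 23.5 apart, 4 mm proud of the plate, 45 tall; the spigot of the next scoop seats between them. Hanging, the top of the slot lies on the rod: origin 9 mm below the rod's axis.
- hook_tip (a point): On the axis of the hook's level, white-coated rod (diameter 8 mm), at its foremost end, 190 to 220 mm above the desk. x back along the rod, z up. Between x = 0 and 16 mm the end is turned up, to 12 mm above the axis: a slot centred 4 mm above the axis passes over it with 5 mm to spare above and below; then lower 13 mm to hang.
- rod_mid (a point): On the rod's axis, 60 mm behind the hook's tip, same axes. Straight rod runs from x = 16 mm behind the tip to the flanged steel stop collar (diameter 44, 12 long, thumbscrew on top to 30 mm above the axis). The collar's front face is anywhere 112 to 136 mm behind the tip, set by hand, not reported: feel for it or see it.
- stand: Heavy fixed laboratory stand that carries the hook: dark steel base 175 x 100 x 12 mm (135 mm of it in front of the post), 12 mm post to 245 mm, boss head. Origin on the desk under the post's axis; hook along -x, its tip 165 mm in front of the post's axis.
- timer: White bench timer lying flat, 58 x 62 x 18 mm; origin under its middle. Leave alone.
- amber_bottle: Amber bottle, black cap, diameter 48, 90 mm tall; origin under its middle. Leave alone.
- white_bottle: White bottle, white cap, diameter 62, 128 mm tall; origin under its middle. Leave alone.
- vial_a: Small vial with teal cap, diameter 25, 53 mm tall; origin under its middle. Leave alone.
- vial_b: Another small vial with teal cap, diameter 25, 53 mm tall; origin under its middle. Leave alone.
- forceps: Steel forceps lying flat, 125 mm long; origin under its middle. Leave alone.
- marker: Black and white marker pen lying flat, 135 mm long; origin under its middle. Leave alone.

How it is judged:
By the outcome, as a careful person would: the job done as asked, in the order asked, and still so for the second after the job is handed in, with the robot touching nothing.
It also fails if it takes over 72 s, if anything falls off the work surface, if the arm or the gripper's body presses on something with over 40 N, if the wrist force passes 120 N, or if a joint passes its speed limit or range.

## Working session

There is one attempt and no reset: what is moved stays moved. The work goes in short steps, Python scripts to look and compute and a tool call to move; the robot and the scene stay as the last step left them, time stands still between calls to the robot, and variables do not carry over. Pictures are saved under pics/ and viewed, at most 10 in all, crops included, and the job is handed in when it is done.

Besides the shell and the picture viewer there is one more tool, called after "Request:" as name(argument=value, ...), one argument or row to a line, values as JSON. carry_out: Moves the arm, as the interface text tells. Its arguments: {"type":"object","properties":{"claw":{"type":"array","items":{"type":"number"}},"delta_pos":{"type":"array","items":{"type":"array","items":{"type":"number"}}},"angular":{"type":"array","items":{"type":"array","items":{"type":"number"}}},"force":{"type":"number"}},"required":["claw","delta_pos","angular"]}

```bash
mkdir -p pics; ls; cat > h.py <<'E'
import numpy as np, cv2
from scipy.spatial.transform import Rotation as R
from cell import arm
def ray(im,c,share=True):
    c=np.array(c,float)
    if share: c=c*[512,384]
    K=im["mtx"]; T=im["T"]
    d=np.array([(c[0]-K[0,2])/K[0,0],(c[1]-K[1,2])/K[1,1],1.])
    d=T[:3,:3]@d; return T[:3,3],d/np.linalg.norm(d)
def onz(im,c,z,share=True):
    o,d=ray(im,c,share); return o+d*(z-o[2])/d[2]
def tri(rs):
    A=sum(np.eye(3)-np.outer(d,d) for o,d in rs); b=sum((np.eye(3)-np.outer(d,d))@o for o,d in rs)
    p=np.linalg.solve(A,b); return p,[np.linalg.norm(np.cross(p-o,d)) for o,d in rs]
def proj(im,p):
    T=im["T"]; q=T[:3,:3].T@(np.array(p)-T[:3,3]); u=im["mtx"]@q; return u[:2]/u[2]
E
python3 - <<'E'
from h import *
s=arm.observe(); print({k:np.round(v,3) for k,v in s.items()})
S=arm.get_image("side");T=arm.get_image("top")
for n,i in(("side",S),("top",T)):
    cv2.imwrite(f"pics/{n}0.png",cv2.resize(i["frame"][:,:,::-1],(800,600),interpolation=cv2.INTER_CUBIC))
    print(n,np.round(i["T"],3).tolist(),i["mtx"].round(1).tolist())
for l in ["scoop_large","scoop_medium","scoop_small","spigot","socket","hook_tip","rod_mid","stand","timer","amber_bottle","white_bottle","vial_a","forceps","marker"]:
    a=arm.place_of(l,S);b=arm.place_of(l,T)
    f=lambda r:[((np.array(x["centre"])*[512,384]).round(1).tolist(),round(x["conf"],2)) for x in r[:3]]
    print(l,f(a),f(b))
    if a and b:
        p,e=tri([ray(S,a[0]["centre"]),ray(T,b[0]["centre"])]);print("   ",p.round(4),np.round(e,4))
E
```

```text
pics
{'clock': np.float64(0.0), 'joints': array([ 1.235,  0.435,  0.025,  1.574, -0.012,  1.134, -0.075]), 'dq': array([ 0.   ,  0.001,  0.   , -0.001,  0.001,  0.001,  0.   ]), 'joint_efforts': array([-2.0000e-03, -6.6784e+01,  9.8400e-01, -3.1446e+01, -6.1000e-02,
        4.3000e-02,  0.0000e+00]), 'position': array([ 0.144, -0.608,  0.195]), 'ee_rot': array([-3.119e+00, -3.650e-01,  1.000e-03]), 'force': array([ 0.634,  1.038, -0.084]), 'ft_torque': array([0.008, 0.024, 0.013]), 'gripper_force': np.float64(0.0), 'width': np.float64(0.998)}
side [[0.957, 0.224, -0.182, 0.659], [0.288, -0.703, 0.65, -0.58], [0.018, -0.675, -0.738, 0.836], [0.0, 0.0, 0.0, 1.0]] [[411.9, 0.0, 249.0], [0.0, 411.9, 185.2], [0.0, 0.0, 1.0]]
top [[-0.03, -0.991, 0.127, 0.36], [-0.999, 0.031, 0.005, 0.011], [-0.009, -0.127, -0.992, 1.189], [0.0, 0.0, 0.0, 1.0]] [[372.1, 0.0, 251.2], [0.0, 372.1, 192.6], [0.0, 0.0, 1.0]]
scoop_large [([185.9, 284.5], 0.69)] [([343.6, 208.3], 0.84), ([174.9, 231.9], 0.71)]
    [ 0.444  -0.2429  0.1357] [0.0025 0.0025]
scoop_medium [([230.5, 189.2], 0.7)] [([251.2, 206.6], 0.
[... 709 characters left out ...]
.91), ([179.5, 278.6], 0.58)] [([195.3, 158.5], 0.79)]
    [ 0.6301  0.1962 -0.0021] [0.0006 0.0006]
timer [([150.7, 285.2], 0.86)] [([325.2, 245.0], 0.7)]
    [ 0.3379 -0.2088  0.0174] [0.0006 0.0006]
amber_bottle [([319.8, 171.0], 0.48)] []
white_bottle [([277.7, 231.1], 0.95)] [([245.3, 178.4], 0.75), ([191.7, 179.2], 0.72)]
    [ 0.5631  0.0357 -0.0102] [0.0022 0.0022]
vial_a [([176.0, 278.1], 0.74), ([248.3, 245.9], 0.45)] [([310.6, 234.0], 0.52)]
    [ 0.3752 -0.1671 -0.0028] [0.0014 0.0014]
forceps [([240.4, 152.2], 0.61)] [([174.9, 230.9], 0.53)]
    [0.3959 0.2603 0.0152] [0.0007 0.0007]
marker [([225.5, 164.2], 0.6)] [([196.4, 237.0], 0.49)]
    [0.3744 0.1912 0.0248] [0.001 0.001]
```

View pics/side0.png

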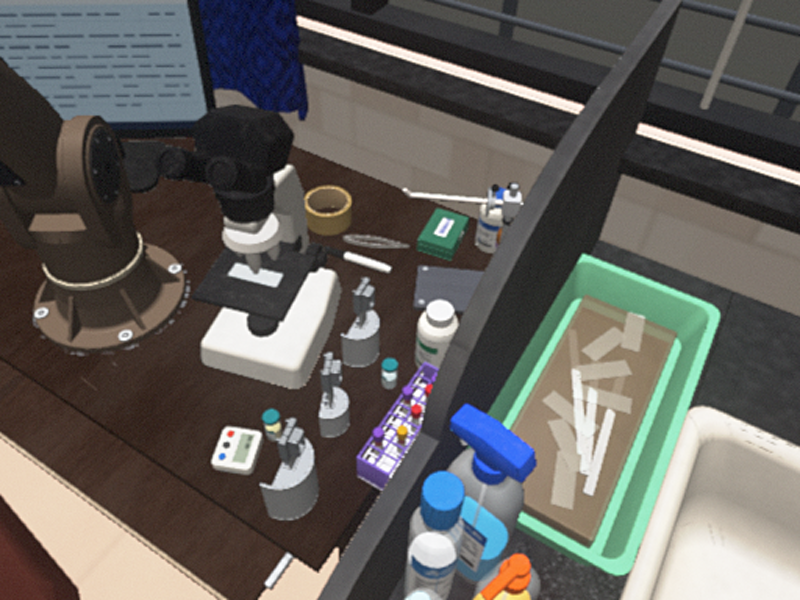

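View pics/top0.png

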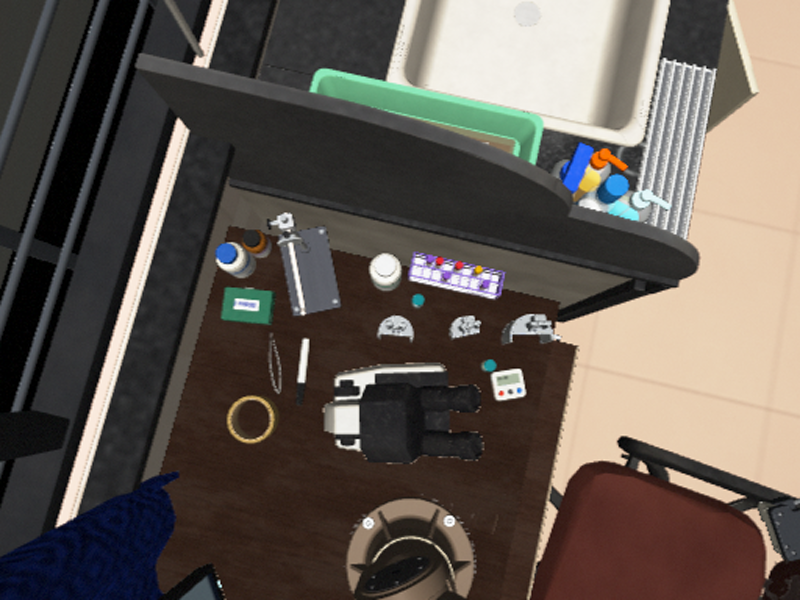

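The side view shows the scoops, large (290,470), small (333,400) and medium (361,330), with the hook tip at (405,190). The top view shows the curved backs facing away from the robot (+x), the hook rod running from (297,313) to (290,235), and the microscope at (400,410). Next I'll compute the first approach.

```bash
python3 - <<'E'
from h import *
S=arm.get_image("side");T=arm.get_image("top")
for l,z in [("scoop_large",.148),("scoop_medium",.136),("scoop_small",.124)]:
    for im in (S,T):
        for x in arm.place_of(l,im)[:2]: print(l,im is T,onz(im,x["centre"],z).round(4),round(x["conf"],2))
    t=arm.trace(l,T)[0]["region"].astype(np.uint8); r=cv2.minAreaRect(cv2.findNonZero(t)); print("rect",np.round(r[0],1),np.round(r[1],1),r[2])
a=tri([ray(S,(256.6,125.8),0),ray(T,(193.5,198.8),0)]);b=tri([ray(S,(280.4,127.9),0),ray(T,(190.1,175.5),0)])
print("tip",a,"mid",b)
k=1/1.5625
for n,s,t in [("scopehead",(250,112),(400,390)),("tip pic",(405,190),(297,313)),("collar",(490,200),(290,235)),("bluecap",(512,187),(231,250))]:
    print(n,tri([ray(S,np.array(s)*k,0),ray(T,np.array(t)*k,0)]))
# base edges on desk z=.012
for p in [(281,238),(297,315),(341,304),(325,228)]: print("base",onz(T,np.array(p)*k,.012,0).round(4))
W=arm.get_image("wrist"); M=R.from_rotvec(arm.observe()["ee_rot"]).as_matrix(); p=arm.observe()["position"]
print(W["mtx"], "cam in tool",M.T@(W["T"][:3,3]-p),(M.T@W["T"][:3,:3]).round(3), M.round(3))
E
```

```text
scoop_large False [ 0.4477 -0.2465  0.148 ] 0.94
scoop_large True [ 0.4484 -0.2491  0.148 ] 0.88
scoop_large True [0.4754 0.1779 0.148 ] 0.73
rect [337.  209.5] [17. 30.] 90.0
scoop_medium False [0.4506 0.0182 0.136 ] 0.59
scoop_medium True [0.4516 0.0058 0.136 ] 0.67
rect [254. 208.] [21.2 12.1] 5.710592269897461
scoop_small False [ 0.4479 -0.1237  0.124 ] 0.91
scoop_small False [0.6389 0.0846 0.124 ] 0.16
scoop_small True [ 0.4433 -0.1116  0.124 ] 0.62
rect [296.8 208.2] [12.2 18.9] 80.53767395019531
tip (array([0.46963751, 0.16828177, 0.20511757]), [np.float64(0.004908774213649748), np.float64(0.004908774213649813)]) mid (array([0.52925794, 0.1749239 , 0.2096259 ]), [np.float64(0.007812307736911134), np.float64(0.007812307736911011)])
scopehead (array([0.33273567, 0.00436494, 0.42317639]), [np.float64(0.00915092657475491), np.float64(0.009150926574754812)])
tip pic (array([0.4690686 , 0.17837045, 0.20910303]), [np.float64(0.0009617184078272687), np.float64(0.0009617184078270842)])
collar (array([0.60101799, 0.18710943, 0.21682855]), [np.float64(0.0029979419146755866), np.float64(0.0029979419146756218)])
bluecap (array([0.60973976, 0.31450273, 0.14328271]), [np.float64(0.012141522885808336), np.float64(0.01214152288580852)])
base [0.6497 0.2441 0.012 ]
base [0.4881 0.2124 0.012 ]
base [0.5078 0.1223 0.012 ]
base [0.6679 0.1525 0.012 ]
[[297.31863964   0.         253.21172056]
 [  0.         297.31863964 191.05691911]
 [  0.           0.           1.        ]] cam in tool [ 0.06669634  0.00029831 -0.18934136] [[ 0.    -0.968 -0.253]
 [ 1.     0.    -0.   ]
 [ 0.    -0.253  0.968]] [[ 0.973  0.231 -0.   ]
 [ 0.231 -0.973 -0.   ]
 [-0.     0.    -1.   ]]
```

Request:
carry_out(
  claw=[9,9,9,9,9,9,9,9,9,9,9,9,9,9,9,9,9],
  delta_pos=[
    [0,0,-3.5],
    [0,0,-3.5],
    [0,0,-3.5],
    [2.55,-3,0],
    [2.55,-3,0],
    [2.55,-3,0],
    [2.55,-3,0],
    [2.55,-3,0],
    [2.55,-3,0],
    [2.55,-3,0],
    [2.55,-3,0],
    [2.55,-3,0],
    [2.55,-3,0],
    [2.55,-3,0],
    [2.55,-3,0],
    [0,0,0],
    [0,0,0],
  ],
  angular=[
    [0,0,0.117],
    [0,0,0.117],
    [0,0,0],
    [0,0,0],
    [0,0,0],
    [0,0,0],
    [0,0,0],
    [0,0,0],
    [0,0,0],
    [0,0,0],
    [0,0,0],
    [0,0,0],
    [0,0,0],
    [0,0,0],
    [0,0,0],
    [0,0,0],
    [0,0,0],
  ],
)

```text
clock: 3.8
position: [0.451, -0.2479, 0.3006]
ee_rot: [3.142, 0.002, -0.0]
force: [0.3, -0.6, -0.5]
width: 0.979
gripper_force: 0.0
```

```bash
cat >> h.py <<'E'
def wray(im,c,share=True):
    c=np.array(c,float)
    if share: c=c*[512,384]
    K=im["mtx"];T=im["T"]; v=(c-[K[0,2],K[1,2]])/K[0,0]; r=np.hypot(*v)
    d=np.array([*(v/max(r,1e-9)*np.sin(r)),np.cos(r)]); return T[:3,3],T[:3,:3]@d
def wonz(im,c,z,share=True):
    o,d=wray(im,c,share); return o+d*(z-o[2])/d[2]
def wproj(im,p):
    T=im["T"];K=im["mtx"]; q=T[:3,:3].T@(np.array(p)-T[:3,3]); t=np.arctan2(np.hypot(q[0],q[1]),q[2]); return np.array([K[0,2],K[1,2]])+K[0,0]*t*q[:2]/np.hypot(q[0],q[1])
def st():
    s=arm.observe(); M=R.from_rotvec(s["ee_rot"]).as_matrix()
    print("t",round(float(s["clock"]),2),"p",np.round(s["position"],4),"yaw",round(np.degrees(np.arctan2(M[1,0],M[0,0])),2),"z",M[:,2].round(3),"F",np.round(s["force"],2),"w",round(float(s["width"])*91.8,1),"g",round(float(s["gripper_force"]),1),"q",np.round(s["joints"],3).tolist()); return s,M
def wlook(labels,tag=None):
    W=arm.get_image("wrist")
    if tag: cv2.imwrite(f"pics/{tag}.png",cv2.resize(W["frame"][:,:,::-1],(800,600),interpolation=cv2.INTER_CUBIC))
    for l,z in labels.items():
        for x in arm.place_of(l,W)[:3]: print(l,round(x["conf"],2),(np.array(x["centre"])*[512,384]).round(1),wonz(W,x["centre"],z).round(4))
    return W
E
python3 - <<'E'
from h import *
st(); wlook({"scoop_large":.148,"spigot":.148,"socket":.148,"scoop_small":.124,"scoop_medium":.136},"w1")
E
```

```text
t 3.8 p [ 0.451  -0.2479  0.3006] yaw 0.06 z [-0. -0. -1.] F [ 0.28 -0.58 -0.49] w 89.9 g 0.0 q [0.562, 0.194, -0.197, 1.656, 0.039, 1.295, -1.212]
scoop_large 0.73 [94.7 97.4] [ 0.5491 -0.0501  0.148 ]
scoop_large 0.71 [247.9 177.6] [ 0.4447 -0.2421  0.148 ]
scoop_large 0.38 [245.7 163.6] [ 0.4614 -0.2396  0.148 ]
spigot 0.6 [248.4 164.3] [ 0.4606 -0.2427  0.148 ]
socket 0.89 [249.2 185.9] [ 0.4347 -0.2436  0.148 ]
socket 0.4 [247.6 163.6] [ 0.4614 -0.2418  0.148 ]
scoop_small 0.71 [155.8 174.1] [ 0.4447 -0.1216  0.124 ]
scoop_medium 0.84 [ 67.  172.2] [0.4521 0.0118 0.136 ]
```

View pics/w1.png

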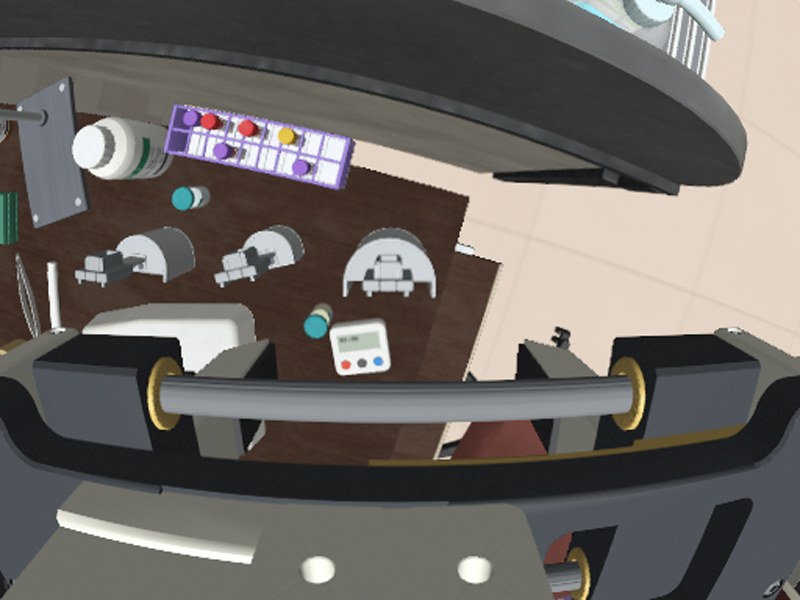

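The wrist view shows the large scoop straight on with its eye at (388,275), the small one at (245,265) yawed, and the medium at (105,265). Now I'll grip the large scoop.

Request:
carry_out(
  claw=[9,9,9,9,9,9,9,9,0,0,0,0,0,0],
  delta_pos=[
    [-0.35,-0.3,0],
    [-0.3,-0.22,0],
    [0,0,3],
    [0,0,3],
    [0,0,3.5],
    [0,0,3.5],
    [0,0,2],
    [0,0,1.3],
    [0,0,0],
    [0,0,0],
    [0,0,0],
    [0,0,0],
    [0,0,0],
    [0,0,0],
  ],
  angular=[
    [0,0,0],
    [0,0,0],
    [0,0,0],
    [0,0,0],
    [0,0,0],
    [0,0,0],
    [0,0,0],
    [0,0,0],
    [0,0,0],
    [0,0,0],
    [0,0,0],
    [0,0,0],
    [0,0,0],
    [0,0,0],
  ],
  force=50,
)

```text
clock: 5.5
position: [0.4443, -0.2434, 0.138]
ee_rot: [3.141, -0.002, 0.001]
force: [-1.0, 0.0, 0.4]
width: 0.507
gripper_force: 0.0
```

```bash
python3 - <<'E'
from h import *
st(); wlook({"scoop_large":.148,"socket":.148,"spigot":.148,"hook_tip":.207,"rod_mid":.207},"w2")
E
```

```text
t 5.5 p [ 0.4443 -0.2434  0.138 ] yaw -0.07 z [ 0.001 -0.    -1.   ] F [-0.99  0.02  0.44] w 46.5 g 0.0 q [0.555, 0.317, -0.201, 1.919, 0.079, 0.912, -1.256]
scoop_large 0.56 [252.3 221.9] [ 0.4437 -0.2433  0.148 ]
socket 0.87 [251.7 233.6] [ 0.4355 -0.2429  0.148 ]
spigot 0.79 [250.7 196. ] [ 0.461  -0.2423  0.148 ]
```

Request:
carry_out(
  claw=[0,0,0,0,0,0,0,0,0,0],
  delta_pos=[
    [0,0,0],
    [0,0,0],
    [0,0,0],
    [0,0,0],
    [0,0,-1],
    [0,0,-2],
    [0,0,-3],
    [0,0,-4],
    [0,0,0],
    [0,0,0],
  ],
  angular=[
    [0,0,0],
    [0,0,0],
    [0,0,0],
    [0,0,0],
    [0,0,0],
    [0,0,0],
    [0,0,0],
    [0,0,0],
    [0,0,0],
    [0,0,0],
  ],
  force=50,
)

```text
clock: 6.8
position: [0.4443, -0.2437, 0.2385]
ee_rot: [3.141, -0.003, 0.002]
force: [-0.0, -0.2, -2.6]
width: 0.338
gripper_force: 50.0
```

```bash
python3 - <<'E'
from h import *
s,M=st(); z=s["position"][2]+.011
W=wlook({"scoop_large":z,"socket":z,"spigot":z,"hook_tip":.207,"rod_mid":.207},"w3")
E
```

```text
t 6.8 p [ 0.4443 -0.2437  0.2385] yaw -0.09 z [ 0.001 -0.001 -1.   ] F [-0.04 -0.18 -2.63] w 31.1 g 50.0 q [0.563, 0.219, -0.203, 1.78, 0.048, 1.146, -1.227]
scoop_large 0.93 [254.3 220.4] [ 0.4451 -0.2448  0.2495]
socket 0.66 [250.3 230.2] [ 0.4383 -0.2422  0.2495]
spigot 0.77 [253.  194.7] [ 0.4621 -0.244   0.2495]
```

View pics/w3.png

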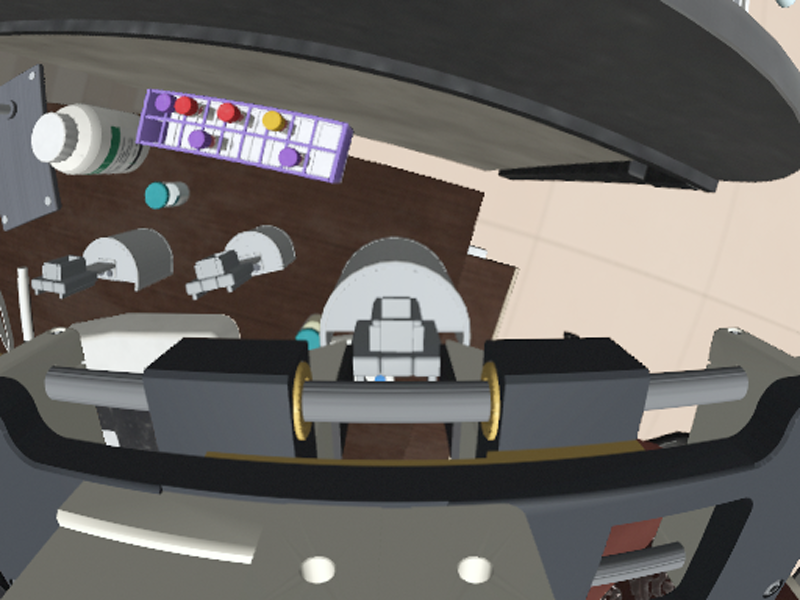

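The scoop is held level and centred, with its eye at (397,340). Next I'll raise it and carry it to a standoff in front of the hook.

Request:
carry_out(
  claw=[0,0,0,0,0,0,0,0,0,0,0,0,0,0,0,0,0,0,0,0],
  delta_pos=[
    [0,0,-3],
    [0,0,-3],
    [0,0,-3],
    [-0.2,-3,0],
    [-0.2,-3,0],
    [-0.2,-3,0],
    [-0.2,-3,0],
    [-0.2,-3,0],
    [-0.2,-3,0],
    [-0.2,-3,0],
    [-0.2,-3,0],
    [-0.2,-3,0],
    [-0.2,-3,0],
    [-0.2,-3,0],
    [-0.2,-3,0],
    [0,-3,0],
    [0,0,0],
    [0,0,0],
    [0,0,0],
    [0,0,0],
  ],
  angular=[
    [0,0,0],
    [0,0,0],
    [0,0,0],
    [0,0,0],
    [0,0,0],
    [0,0,0],
    [0,0,0],
    [0,0,0],
    [0,0,0],
    [0,0,0],
    [0,0,0],
    [0,0,0],
    [0,0,0],
    [0,0,0],
    [0,0,0],
    [0,0,0],
    [0,0,-0.1],
    [0,0,-0.09],
    [0,0,0],
    [0,0,0],
  ],
)

```text
clock: 9.1
position: [0.4205, 0.1465, 0.3273]
ee_rot: [3.128, 0.291, -0.001]
force: [-0.4, -0.7, -1.2]
width: 0.339
gripper_force: 50.0
```

```bash
python3 - <<'E'
from h import *
s,M=st(); print(s["joint_efforts"].round(1)); z=s["position"][2]+.011
W=wlook({"scoop_large":z,"socket":z,"spigot":z,"hook_tip":.207,"rod_mid":.207,"stand":0.0},"w4")
S=arm.get_image("side");T=arm.get_image("top")
for l in ("hook_tip","rod_mid"):
    for im,r in ((W,wray),(S,ray),(T,ray)):
        for x in arm.place_of(l,im)[:2]: o,d=r(im,x["centre"]); print(l,x["conf"].__round__(2),(np.array(x["centre"])*[512,384]).round(1),(o+d*(.207-o[2])/d[2]).round(4))
cv2.imwrite("pics/s4.png",cv2.resize(S["frame"][90:210,190:370,::-1],(800,533),interpolation=cv2.INTER_CUBIC))
E
```

```text
t 9.1 p [0.4205 0.1465 0.3273] yaw 10.65 z [-0.001 -0.    -1.   ] F [-0.45 -0.75 -1.23] w 31.2 g 50.0 q [0.087, 0.094, -0.585, 1.723, 0.053, 1.341, -1.892]
[ -0.2 -37.6  -1.9 -34.7  -0.   -0.1   0.3]
scoop_large 0.93 [255.6 223. ] [0.4198 0.1445 0.3383]
socket 0.92 [255.1 233.9] [0.4123 0.1434 0.3383]
socket 0.6 [358.1 127.1] [0.4927 0.0935 0.3383]
spigot 0.62 [254.8 197.9] [0.4362 0.1481 0.3383]
spigot 0.22 [190.9  25.3] [0.5352 0.2061 0.3383]
hook_tip 0.72 [240.7 131.5] [0.4668 0.1681 0.207 ]
rod_mid 0.74 [241.1  76.5] [0.5235 0.1782 0.207 ]
stand 0.56 [248.   33.8] [0.6265 0.1941 0.    ]
hook_tip 0.72 [240.7 131.5] [0.4668 0.1681 0.207 ]
hook_tip 0.6 [256.1 124.9] [0.464 0.166 0.207]
hook_tip 0.55 [261.7 192.5] [ 0.4852 -0.0119  0.207 ]
rod_mid 0.74 [241.1  76.5] [0.5235 0.1782 0.207 ]
rod_mid 0.71 [282.9 123.6] [0.5238 0.1906 0.207 ]
rod_mid 0.47 [237.6  82.8] [0.368  0.3203 0.207 ]
rod_mid 0.64 [189.  176.3] [0.5351 0.1814 0.207 ]
rod_mid 0.22 [308.5 232.1] [ 0.3766 -0.131   0.207 ]
```

View pics/w4.png

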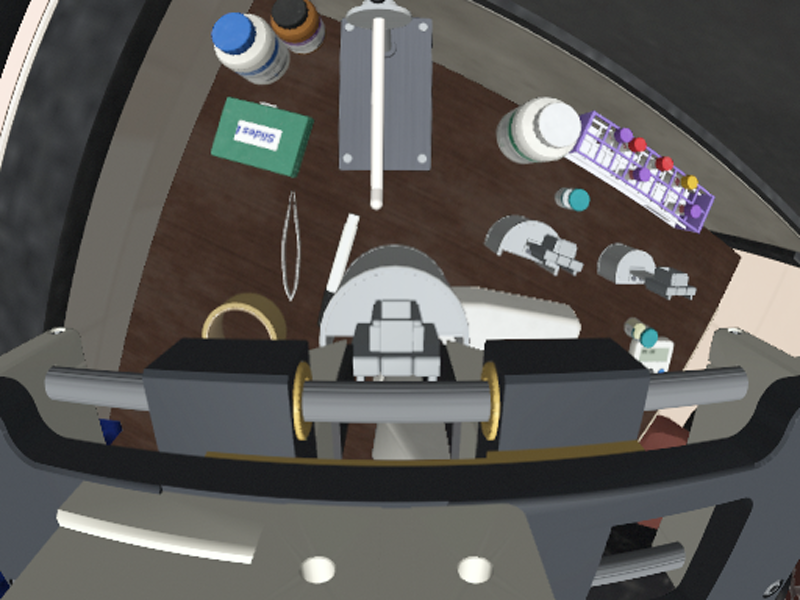

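The wrist view shows the hook tip at (377,205), the rod running straight up to the collar at (377,15), and the held scoop's eye at (397,340). Now I'll fit the rod line precisely from the wrist and side views.

```bash
cat >> h.py <<'E'
def rodfit(W,S=None,dbg=True,p=None,M=None,z=.207):
    f=W["frame"].astype(int)
    # predicted corridor in wrist image
    pts=[];
    for r in range(5,180):
        row=f[r,215:265]; m=(row.min(1)>165)&(np.ptp(row,axis=1)<40)
        n=m.sum()
        if 3<=n<=14:
            c=215+np.nonzero(m)[0]
            if np.ptp(c)<n+2: pts.append((c.mean(),r,n))
    return np.array(pts)
E
python3 - <<'E'
from h import *
s,M=st(); p=s["position"]
W=arm.get_image("wrist");S=arm.get_image("side")
a=rodfit(W); print(len(a),a[::12].round(1).tolist())
f=S["frame"].astype(int); 
for c in range(250,325,4):
    col=f[105:140,c]; m=np.nonzero((col.min(1)>150)&(np.ptp(col,axis=1)<45))[0]
    print(c,(105+m.mean()).round(1) if len(m) else None,len(m),end="; ")
for h in (.2,.207,.214):
    q=np.array([wonz(W,x[:2],h,0) for x in a]); l=(q-p)@M
    k=np.polyfit(l[:,0],l[:,1],1); print("\n",h,"tool-x range",l[:,0].min().round(4),l[:,0].max().round(4),"lat=",k.round(4),"resid",np.std(l[:,1]-np.polyval(k,l[:,0])).round(4))
E
```

```text
t 9.85 p [0.4206 0.1467 0.3276] yaw 10.81 z [-0. -0. -1.] F [-0.22  0.02 -1.61] w 31.1 g 50.0 q [0.087, 0.093, -0.585, 1.723, 0.053, 1.341, -1.89]
145 [[242.5, 12.0, 6.0], [242.5, 29.0, 8.0], [242.0, 41.0, 7.0], [242.0, 53.0, 7.0], [241.5, 65.0, 8.0], [241.5, 77.0, 8.0], [241.5, 89.0, 8.0], [241.0, 106.0, 7.0], [241.0, 118.0, 7.0], [241.0, 130.0, 7.0], [224.5, 145.0, 8.0], [220.5, 157.0, 8.0], [218.0, 169.0, 7.0]]
250 None 0; 254 None 0; 258 121.0 3; 262 123.5 2; 266 124.0 3; 270 124.0 3; 274 125.0 3; 278 125.0 3; 282 125.0 3; 286 126.0 3; 290 126.0 3; 294 126.0 3; 298 127.0 3; 302 127.0 3; 306 127.5 4; 310 131.5 10; 314 130.2 15; 318 133.9 10; 322 125.5 6; 
 0.2 tool-x range 0.0086 0.1813 lat= [ 0.1444 -0.0302] resid 0.0058

 0.207 tool-x range 0.0099 0.1787 lat= [ 0.1444 -0.0298] resid 0.0057

 0.214 tool-x range 0.0112 0.1762 lat= [ 0.1444 -0.0293] resid 0.0056
```

View pics/s4.png

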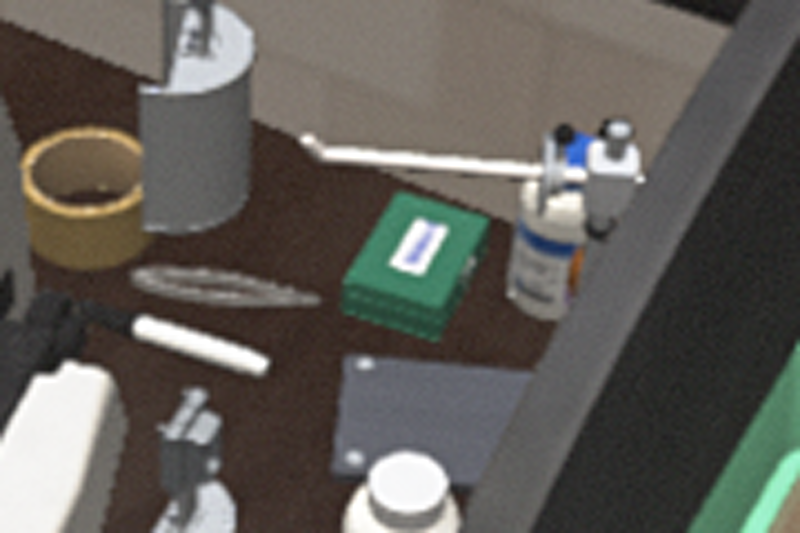

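The side crop shows the upturned tip at (308,140), the rod running to the collar face at about (543,172), and the collar with its thumbscrew beyond.

```bash
python3 - <<'E'
from h import *
s,M=st(); p=s["position"]
W=arm.get_image("wrist");S=arm.get_image("side")
a=rodfit(W); a=a[(a[:,1]<118)&(a[:,1]>25)]
f=S["frame"].astype(float); L=[]
for c in range(268,304):
    g=f[112:136,c].min(1); g=np.clip(g-g.min()-.5*np.ptp(g),0,None); L.append((c,112+(g*np.arange(24)).sum()/g.sum()))
L=np.array(L); k=np.polyfit(L[:,0],L[:,1],1); print(k,np.std(L[:,1]-np.polyval(k,L[:,0])))
d=[ray(S,(c,np.polyval(k,c)),0) for c in (268,303)]; n=np.cross(d[0][1],d[1][1]); n/=np.linalg.norm(n); o=d[0][0]
P=np.array([ (lambda o2,d2: o2+d2*(n@(o-o2))/(n@d2))(*wray(W,x[:2],0)) for x in a])
kz=np.polyfit(P[:,0],P[:,2],1); print("z vs x",kz,"z at .5,.56",np.polyval(kz,[.5,.56]))
h=np.polyval(kz,.53)
for lab,cc in (("side tip",(258.5,122.5)),("collar front",(312.2,128.5))):
    print(lab,[onz(S,cc,hh,0).round(4) for hh in (h,)])
q=np.array([wonz(W,x[:2],h,0) for x in a]); l=(q-p)@M; k=np.polyfit(l[:,0],l[:,1],1); print("h",h,"lat",k,"rodyaw rel deg",-np.degrees(k[0]),"res",np.std(l[:,1]-np.polyval(k,l[:,0])))
print("tip (bottom row of white) tool",[((wonz(W,(241,r),h,0)-p)@M).round(4) for r in (126,130,133)])
Z=W["frame"][118:140,241].min(1); print(Z)
x=l[:,0]; print(x.min(),x.max()); print(W["frame"][0:30,242].min(1))
# eye lateral centre in hand
e=W["frame"][215:245,200:310].astype(int).mean(2); print("eye origin lateral", [(wonz(W,(cx,225),p[2]+.02,0)-p)@M for cx in (254.4,)])
E
```

```text
t 9.95 p [0.4206 0.1467 0.3276] yaw 10.81 z [ 0. -0. -1.] F [-0.45 -0.55 -2.8 ] w 31.3 g 50.0 q [0.087, 0.093, -0.585, 1.723, 0.053, 1.341, -1.89]
[8.80897127e-02 1.00599558e+02] 0.08757872052569096
z vs x [0.00124374 0.21050301] z at .5,.56 [0.21112488 0.21119951]
side tip [array([0.4682, 0.1715, 0.2112])]
collar front [array([0.595 , 0.1893, 0.2112])]
h 0.21116219452908297 lat [ 0.01396099 -0.01306276] rodyaw rel deg -0.7999059526898891 res 0.0001499435129564178
tip (bottom row of white) tool [array([ 0.0554, -0.0122,  0.1164]), array([ 0.0513, -0.0123,  0.1164]), array([ 0.0482, -0.0123,  0.1164])]
[254 254 247 214 214 214 214 213 213 219 236 252 254 254 247 228 153  40
  42  44  45  44]
0.0647108942233725 0.1611777970598908
[ 73  28  56 201 200 193 111 116 116 116 118 143 254 254 254 254 254 254
 254 254 254 254 254 254 254 254 254 254 254 254]
eye origin lateral [array([ 0.00103947,  0.00101558, -0.01999994])]
```

Request:
carry_out(
  claw=[0,0,0,0,0,0,0],
  delta_pos=[
    [0,-0.7,0],
    [0,-0.66,3],
    [0,0,3],
    [0,0,3],
    [0,0,2.2],
    [0,0,1],
    [0,0,0],
  ],
  angular=[
    [0,0,0.014],
    [0,0,0],
    [0,0,0],
    [0,0,0],
    [0,0,0],
    [0,0,0],
    [0,0,0],
  ],
)

```text
clock: 10.75
position: [0.4176, 0.1597, 0.2048]
ee_rot: [3.129, 0.274, -0.003]
force: [-0.3, -0.3, -1.4]
width: 0.343
gripper_force: 50.0
```

```bash
python3 - <<'E'
from h import *
s,M=st(); p=s["position"]; print(s["joint_efforts"].round(1))
W=arm.get_image("wrist");S=arm.get_image("side")
a=rodfit(W); print(a[::10].round(1).tolist()); h=.2112
for x in a[::6]: print(((wonz(W,x[:2],h,0)-p)@M).round(4),end=" ")
for l in ("scoop_large","socket","spigot"):
  for x in arm.place_of(l,W)[:1]: print(l,((wonz(W,x["centre"],p[2]+.010)-p)@M).round(4))
for l in ("scoop_large","socket","spigot","hook_tip","rod_mid"):
  for x in arm.place_of(l,S)[:1]: print(l,x["conf"].__round__(2),(np.array(x["centre"])*[512,384]).round(1))
print("pred origin",proj(S,p+[0,0,.01]),"pred tip",proj(S,p+M@[.049,0,0]+[0,0,.006]))
c=np.concatenate([cv2.resize(W["frame"][30:270,150:360,::-1],(420,480)),cv2.resize(S["frame"][95:175,200:260,::-1],(360,480),interpolation=cv2.INTER_CUBIC)],1); cv2.imwrite("pics/c5.png",c)
E
```

```text
t 10.75 p [0.4176 0.1597 0.2048] yaw 10.02 z [-0.002 -0.001 -1.   ] F [-0.32 -0.35 -1.37] w 31.5 g 50.0 q [0.038, 0.194, -0.601, 1.93, 0.125, 1.056, -2.011]
[ -0.2 -40.7  -3.4 -29.9   0.2  -0.6  -0.2]
[[253.5, 5.0, 12.0], [253.0, 15.0, 13.0], [253.0, 25.0, 13.0], [253.5, 35.0, 12.0], [253.5, 45.0, 12.0], [253.5, 55.0, 12.0], [253.5, 65.0, 12.0], [253.5, 75.0, 12.0], [253.5, 85.0, 12.0], [253.5, 102.0, 12.0], [253.5, 112.0, 12.0], [253.5, 122.0, 12.0], [253.5, 132.0, 12.0], [254.0, 142.0, 11.0], [225.0, 155.0, 11.0], [222.0, 165.0, 11.0]]
[ 0.1376  0.0004 -0.0067] [ 0.1334  0.0004 -0.0067] [ 1.292e-01  1.000e-04 -6.700e-03] [ 1.251e-01  1.000e-04 -6.700e-03] [ 0.1211  0.0004 -0.0067] [ 0.1171  0.0004 -0.0067] [ 0.1132  0.0004 -0.0066] [ 0.1093  0.0004 -0.0066] [ 0.1054  0.0004 -0.0066] [ 0.1016  0.0004 -0.0066] [ 0.0977  0.0004 -0.0066] [ 0.094   0.0004 -0.0066] [ 0.0902  0.0005 -0.0066] [ 0.0865  0.0005 -0.0066] [ 0.0827  0.0005 -0.0066] [ 0.0747  0.0005 -0.0066] [ 0.071   0.0005 -0.0066] [ 0.0673  0.0005 -0.0066] [ 0.0637  0.0005 -0.0065] [ 0.06    0.0005 -0.0065] [ 0.0563  0.0005 -0.0065] [ 0.0526  0.0005 -0.0065] [ 0.047  -0.0156 -0.0065] [ 0.0433 -0.0169 -0.0065] [ 0.0395 -0.0179 -0.0065] [ 0.0357 -0.0192 -0.0065] scoop_large [ 0.0003 -0.0009 -0.01  ]
socket [-0.0104 -0.0004 -0.01  ]
spigot [ 0.0185  0.0003 -0.01  ]
scoop_large 0.77 [237.8 122.7]
socket 0.72 [234.3 122.1]
spigot 0.87 [243.5 117.8]
hook_tip 0.56 [253.8 124.8]
rod_mid 0.77 [281.3 124.6]
pred origin [236.81169938 120.1276335 ] pred tip [257.17238552 123.29464122]
```

View pics/c5.png

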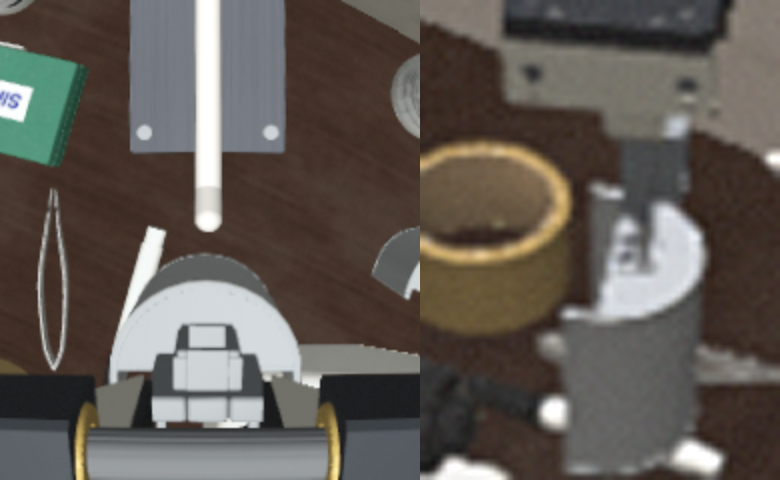

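The rod centreline and eye both sit at column 208 of the crop, with the rod 0.45 mm off the tool axis. I'll advance the scoop over the tip.

Request:
carry_out(
  claw=[0,0,0,0,0,0,0],
  delta_pos=[
    [1.5,0,0],
    [1.2,0,0],
    [0.4,0,0],
    [0.4,0,0],
    [0.4,0,0],
    [0.4,0,0],
    [0,0,0],
  ],
  angular=[
    [0,0,0],
    [0,0,0],
    [0,0,0],
    [0,0,0],
    [0,0,0],
    [0,0,0],
    [0,0,0],
  ],
)

```text
clock: 11.95
position: [0.4609, 0.1676, 0.2056]
ee_rot: [-3.13, -0.274, -0.0]
force: [0.1, -0.4, -2.1]
width: 0.339
gripper_force: 50.0
```

```bash
python3 - <<'E'
from h import *
s,M=st(); p=s["position"]
W=arm.get_image("wrist")
print(W["frame"][150:200,254].min(1).tolist())
E
```

```text
t 11.95 p [0.4609 0.1676 0.2056] yaw 10.01 z [ 0.  0. -1.] F [ 0.13 -0.37 -2.12] w 31.1 g 50.0 q [0.019, 0.266, -0.583, 1.841, 0.165, 1.083, -2.021]
[255, 255, 255, 255, 255, 255, 255, 255, 255, 255, 255, 255, 255, 255, 255, 255, 255, 255, 255, 255, 255, 255, 255, 255, 255, 255, 255, 255, 255, 255, 255, 255, 255, 255, 255, 255, 255, 255, 255, 255, 255, 255, 255, 247, 217, 218, 218, 218, 218, 218]
```

Request:
carry_out(
  claw=[0,0,0,0,0,0,0],
  delta_pos=[
    [0.6,0,0],
    [0.7,0,0],
    [0.8,0,0],
    [0.8,0,0],
    [0.7,0,0],
    [0.4,0,0],
    [0,0,0],
  ],
  angular=[
    [0,0,0],
    [0,0,0],
    [0,0,0],
    [0,0,0],
    [0,0,0],
    [0,0,0],
    [0,0,0],
  ],
)

```text
clock: 12.7
position: [0.5004, 0.1746, 0.2054]
ee_rot: [-3.129, -0.274, 0.0]
force: [-0.3, -0.2, -1.9]
width: 0.343
gripper_force: 50.0
```

```bash
python3 - <<'E'
from h import *
s,M=st(); p=s["position"]
W=arm.get_image("wrist");S=arm.get_image("side")
a=rodfit(W); 
for x in a[::15]: print(x,((wonz(W,x[:2],.2112,0)-p)@M).round(4),end=" ")
c=np.concatenate([cv2.resize(W["frame"][0:270,150:360,::-1],(420,540)),cv2.resize(S["frame"][95:175,230:330,::-1],(375,540),interpolation=cv2.INTER_CUBIC)],1); cv2.imwrite("pics/c6.png",c)
E
```

```text
t 12.7 p [0.5004 0.1746 0.2054] yaw 10.0 z [-0.  0. -1.] F [-0.26 -0.23 -1.95] w 31.5 g 50.0 q [0.001, 0.332, -0.566, 1.754, 0.196, 1.112, -2.024]
[254.  35.   9.] [ 0.1173  0.0007 -0.0058] [239.5  56.    8. ] [ 0.1037 -0.0081 -0.0058] [253.5  83.   12. ] [ 0.0866  0.0004 -0.0058] [253.5  98.   12. ] [ 0.0772  0.0004 -0.0058] [254. 113.  13.] [ 0.068   0.0008 -0.0058] [254. 128.  13.] [ 0.0587  0.0008 -0.0058] [254. 143.  13.] [ 0.0494  0.0008 -0.0058] [253.5 165.   12. ] [ 0.0356  0.0005 -0.0058]
```

View pics/c6.png

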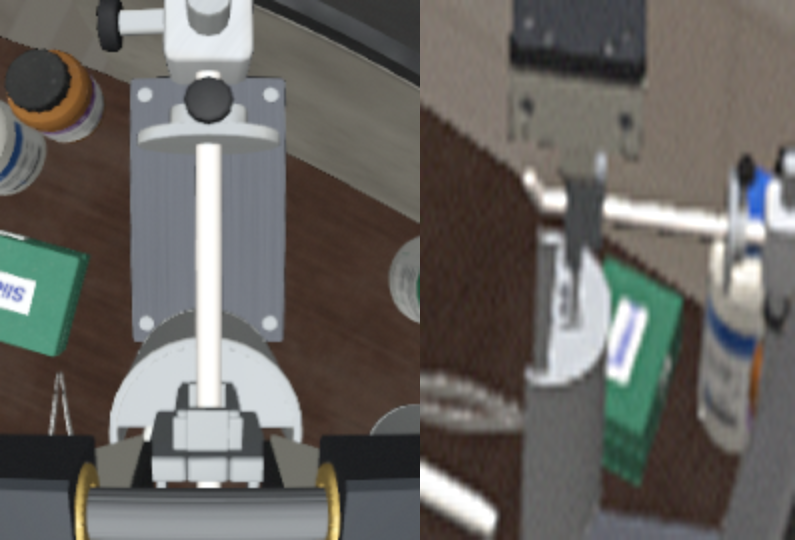

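The view shows the rod running through the eye at (208,400), with the collar front face at crop row 144, so the collar is about 94 mm ahead of the origin. I'll lower the scoop and check for contact.

Request:
carry_out(
  claw=[0,0,0,0,0],
  delta_pos=[
    [0,0,0.5],
    [0,0,0.4],
    [0,0,0.2],
    [0,0,0.1],
    [0,0,0],
  ],
  angular=[
    [0,0,0],
    [0,0,0],
    [0,0,0],
    [0,0,0],
    [0,0,0],
  ],
)

```text
clock: 13.3
position: [0.4998, 0.1744, 0.1934]
ee_rot: [3.129, 0.274, -0.0]
force: [-0.2, -0.7, -1.0]
width: 0.339
gripper_force: 50.0
```

Request:
carry_out(
  claw=[0,0,0],
  delta_pos=[
    [0,0,0.1],
    [0,0,0],
    [0,0,0],
  ],
  angular=[
    [0,0,0],
    [0,0,0],
    [0,0,0],
  ],
)

```text
clock: 13.6
position: [0.5, 0.1745, 0.1927]
ee_rot: [3.13, 0.274, 0.0]
force: [0.1, 0.6, -1.7]
width: 0.34
gripper_force: 50.0
```

Request:
carry_out(
  claw=[0,0,0,0,0,0,0,0,0,0],
  delta_pos=[
    [0.7,0,0],
    [1,0,0],
    [1,0,0],
    [1,0,0],
    [1,0,0],
    [1,0,0],
    [0.6,0,0],
    [0.4,0,0],
    [0.2,0,0],
    [0,0,0],
  ],
  angular=[
    [0,0,0],
    [0,0,0],
    [0,0,0],
    [0,0,0],
    [0,0,0],
    [0,0,0],
    [0,0,0],
    [0,0,0],
    [0,0,0],
    [0,0,0],
  ],
)

```text
clock: 14.6
position: [0.5678, 0.1865, 0.1926]
ee_rot: [-3.13, -0.274, 0.0]
force: [-0.3, 0.3, -1.2]
width: 0.342
gripper_force: 50.0
```

Request:
carry_out(
  claw=[0,0,0,0,0],
  delta_pos=[
    [0.1,0,0],
    [0.1,0,0],
    [0.1,0,0],
    [0,0,0],
    [0,0,0],
  ],
  angular=[
    [0,0,0],
    [0,0,0],
    [0,0,0],
    [0,0,0],
    [0,0,0],
  ],
)

```text
clock: 15.1
position: [0.5708, 0.187, 0.1926]
ee_rot: [3.13, 0.274, -0.0]
force: [-0.5, 0.4, -2.2]
width: 0.344
gripper_force: 50.0
```

Request:
carry_out(
  claw=[0,0,0,0,0],
  delta_pos=[
    [0.1,0,0],
    [0.1,0,0],
    [0.1,0,0],
    [0,0,0],
    [0,0,0],
  ],
  angular=[
    [0,0,0],
    [0,0,0],
    [0,0,0],
    [0,0,0],
    [0,0,0],
  ],
)

```text
clock: 15.6
position: [0.5738, 0.1875, 0.1926]
ee_rot: [3.13, 0.274, -0.0]
force: [-0.6, 0.2, -1.8]
width: 0.346
gripper_force: 50.0
```

Request:
carry_out(
  claw=[0,0,0],
  delta_pos=[
    [0.1,0,0],
    [0.1,0,0],
    [0,0,0],
  ],
  angular=[
    [0,0,0],
    [0,0,0],
    [0,0,0],
  ],
)

```text
clock: 15.9
position: [0.5759, 0.1879, 0.1926]
ee_rot: [-3.13, -0.274, -0.0]
force: [0.4, -0.0, -2.1]
width: 0.345
gripper_force: 50.0
```

Request:
carry_out(
  claw=[0,0],
  delta_pos=[
    [0.1,0,0],
    [0,0,0],
  ],
  angular=[
    [0,0,0],
    [0,0,0],
  ],
)

```text
clock: 16.1
position: [0.5764, 0.188, 0.1925]
ee_rot: [3.129, 0.274, -0.001]
force: [-3.1, -0.5, -2.0]
width: 0.344
gripper_force: 50.0
```

Request:
carry_out(
  claw=[0,0],
  delta_pos=[
    [0.1,0,0],
    [0,0,0],
  ],
  angular=[
    [0,0,0],
    [0,0,0],
  ],
)

```text
clock: 16.3
position: [0.5765, 0.188, 0.1924]
ee_rot: [3.129, 0.275, -0.004]
force: [-5.7, -2.8, 1.3]
width: 0.342
gripper_force: 50.0
```

Request:
carry_out(
  claw=[0,0,0],
  delta_pos=[
    [0.1,0,0],
    [0,0,0],
    [0,0,0],
  ],
  angular=[
    [0,0,0],
    [0,0,0],
    [0,0,0],
  ],
)

```text
clock: 16.6
position: [0.5766, 0.188, 0.1924]
ee_rot: [3.128, 0.275, -0.006]
force: [-9.4, -2.6, 3.0]
width: 0.343
gripper_force: 50.0
```

```bash
python3 - <<'E'
from h import *
s,M=st(); p=s["position"]; print((M.T@s["force"]).round(2), s["ft_torque"])
E
```

```text
t 16.6 p [0.5766 0.188  0.1924] yaw 10.04 z [-0.004 -0.002 -1.   ] F [-9.4  -2.6   2.97] w 31.5 g 50.0 q [-0.04, 0.467, -0.53, 1.587, 0.25, 1.16, -2.02]
[-9.72  0.92 -2.93] [-0.52044265  1.98708288 -0.04542423]
```

Request:
carry_out(
  claw=[0,0,6,6,6,6,6,6,6,6,9,9,9],
  delta_pos=[
    [-0.15,0,0],
    [-0.13,0,0],
    [0,0,0],
    [0,0,0],
    [0,0,0],
    [0,0,0],
    [0,0,-0.5],
    [0,0,-1.5],
    [0,0,-2.5],
    [0,0,-3],
    [0,0,-2.5],
    [0,0,-1],
    [0,0,0],
  ],
  angular=[
    [0,0,0],
    [0,0,0],
    [0,0,0],
    [0,0,0],
    [0,0,0],
    [0,0,0],
    [0,0,0],
    [0,0,0],
    [0,0,0],
    [0,0,0],
    [0,0,0],
    [0,0,0],
    [0,0,0],
  ],
)

```text
clock: 17.9
position: [0.5765, 0.1884, 0.304]
ee_rot: [-3.129, -0.274, -0.004]
force: [-0.5, -0.1, -0.3]
width: 0.863
gripper_force: 0.0
```

```bash
python3 - <<'E'
from h import *
s,M=st(); p=s["position"]; z=.2022
W=arm.get_image("wrist");S=arm.get_image("side")
R0=R.from_euler("z",10.02,degrees=True).as_matrix(); c0=np.array([.5766,.188,z])
for l in ("scoop_large","socket","spigot"):
  for x in arm.place_of(l,W)[:2]: print(l,round(x["conf"],2),((wonz(W,x["centre"],z)-c0)@R0).round(4))
c=np.concatenate([cv2.resize(W["frame"][40:270,150:360,::-1],(420,460)),cv2.resize(S["frame"][95:185,250:330,::-1],(375,460),interpolation=cv2.INTER_CUBIC)],1); cv2.imwrite("pics/c7.png",c)
E
```

```text
t 17.9 p [0.5765 0.1884 0.304 ] yaw 10.01 z [ 0.003  0.001 -1.   ] F [-0.52 -0.12 -0.34] w 79.2 g 0.0 q [-0.036, 0.395, -0.543, 1.416, 0.204, 1.385, -1.978]
scoop_large 0.67 [-0.0009 -0.0003  0.    ]
socket 0.66 [-0.0082 -0.0005  0.    ]
socket 0.2 [-0.0711  0.0637  0.    ]
spigot 0.56 [0.0164 0.0002 0.    ]
```

View pics/c7.png

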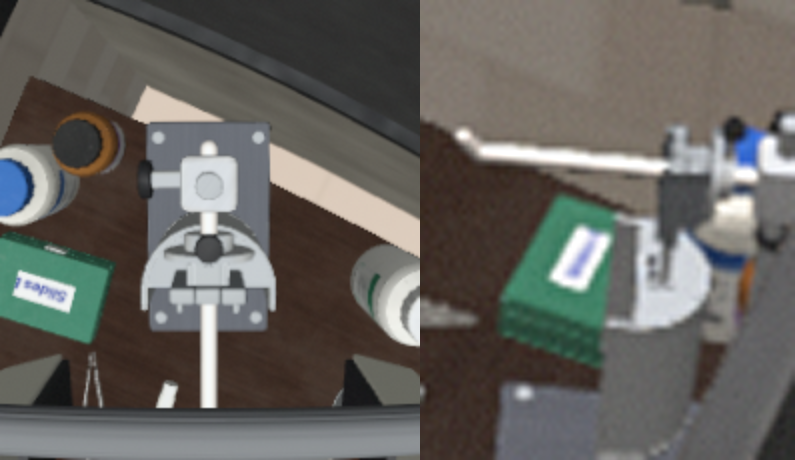

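The wrist and side crops show the large scoop hanging square against the collar, eye at (208,295) in the crop, with the desk items undisturbed. Next is the medium scoop.

Request:
carry_out(
  claw=[9,9,9,9,9,9,9,9,9,9,9],
  delta_pos=[
    [-1.9,1.9,0],
    [-2.5,2.5,0],
    [-2.5,2.5,0],
    [-2.5,2.5,0],
    [-2.5,2.4,0],
    [-2.3,2.3,0],
    [-1.3,1.0,1],
    [0,0,1],
    [0,0,0.5],
    [0,0,0],
    [0,0,0],
  ],
  angular=[
    [0,0,0],
    [0,0,0],
    [0,0,0],
    [0,0,0],
    [0,0,0],
    [0,0,0],
    [0,0,0],
    [0,0,0.09],
    [0,0,0.085],
    [0,0,0],
    [0,0,0],
  ],
)

```text
clock: 19.25
position: [0.4493, 0.0123, 0.2773]
ee_rot: [-3.142, -0.004, 0.001]
force: [-0.6, 0.3, -0.1]
width: 0.975
gripper_force: 0.0
```

```bash
cat >> h.py <<'E'
def scoop(lab,z,n=3):
    for i in range(n):
        W=arm.get_image("wrist"); g={}
        for l in (lab,"socket","spigot"):
            c=[wonz(W,x["centre"],z) for x in arm.place_of(l,W)[:4]]
            if l==lab and c: o=c[0]
            elif l!=lab: c=[k for k in c if np.hypot(*(k-o)[:2])<.04]
            if c: g[l]=c[0]
        a=g.get("socket");b=g.get("spigot")
        print({k:v[:2].round(4).tolist() for k,v in g.items()}, "yaw",None if a is None or b is None else np.degrees(np.arctan2(*(b-a)[1::-1])).round(1),"mid-origin",None if a is None or b is None else (a+(b-a)/3)[:2].round(4))
        t=arm.trace(lab,W)
        if t:
            m=t[0]["region"].astype(np.uint8); q=cv2.minAreaRect(cv2.findNonZero(m)); print("   rect",np.round(q[0],1),np.round(q[1],1),round(q[2],1),round(t[0]["conf"],2))
    return W
E
python3 - <<'E'
from h import *
st(); W=scoop("scoop_medium",.136)
cv2.imwrite("pics/w8.png",W["frame"][:,:,::-1])
np.save("w8.npy",W,allow_pickle=True)
E
```

```text
t 19.25 p [0.4493 0.0123 0.2773] yaw 0.14 z [-0.001  0.    -1.   ] F [-0.59  0.27 -0.05] w 89.5 g 0.0 q [0.3, 0.12, -0.492, 1.813, 0.06, 1.223, -1.778]
{'scoop_medium': [0.4496, 0.0102]} yaw None mid-origin None
   rect [253.  161.8] [49.5 41.6] 7.1 0.59
{'scoop_medium': [0.4495, 0.0105]} yaw None mid-origin None
{'scoop_medium': [0.4502, 0.015], 'spigot': [0.4515, 0.0153]} yaw None mid-origin None
   rect [252.9 162. ] [47.7 39.1] 6.8 0.93
```

```bash
cat >> h.py <<'E'
def lines(W,c,z,r=32):
    u=wproj(W,[c[0],c[1],z]); x0,y0=(u-r).astype(int)
    g=cv2.cvtColor(W["frame"],cv2.COLOR_RGB2GRAY)[y0:y0+2*r,x0:x0+2*r]; g=cv2.resize(g,None,fx=4,fy=4,interpolation=cv2.INTER_CUBIC)
    L=cv2.createLineSegmentDetector().detect(g)[0][:,0]; out=[]
    for a,b,c2,d in L:
        P=wonz(W,(x0+a/4,y0+b/4),z,0);Q=wonz(W,(x0+c2/4,y0+d/4),z,0); l=np.hypot(*(Q-P)[:2])
        if l>.009:
            t=np.degrees(np.arctan2(*(Q-P)[1::-1])); t=(t+45)%90-45; out.append((round(t,1),round(l*1000,1),((P+Q)/2)[:2].round(4).tolist()))
    for o in sorted(out,key=lambda o:-o[1])[:14]: print(o)
E
python3 - <<'E'
from h import *
W=np.load("w8.npy",allow_pickle=True).item(); lines(W,(.45,.012),.15)
E
```

```text
(np.float64(-0.0), np.float64(61.1), [0.4265, 0.0075])
(np.float64(-12.3), np.float64(19.8), [0.46, 0.0396])
(np.float64(-7.5), np.float64(19.1), [0.4541, 0.0116])
(np.float64(-0.0), np.float64(15.4), [0.4826, 0.0137])
(np.float64(-27.3), np.float64(13.2), [0.4798, 0.0008])
(np.float64(-6.9), np.float64(12.5), [0.4442, 0.0083])
(np.float64(25.7), np.float64(11.8), [0.4678, -0.0111])
(np.float64(-3.7), np.float64(11.3), [0.451, 0.0003])
(np.float64(-8.8), np.float64(10.2), [0.4541, 0.0243])
(np.float64(-7.2), np.float64(9.7), [0.4521, 0.012])
(np.float64(25.6), np.float64(9.0), [0.4802, 0.0247])
```

Request:
carry_out(
  claw=[7,7,7,7,7,7,7,7,0,0,0,0,0,0,0],
  delta_pos=[
    [0.12,0,0],
    [0,0,2],
    [0,0,3],
    [0,0,3],
    [0,0,3],
    [0,0,2.5],
    [0,0,1.6],
    [0,0,0],
    [0,0,0],
    [0,0,0],
    [0,0,0],
    [0,0,0],
    [0,0,0],
    [0,0,0],
    [0,0,0],
  ],
  angular=[
    [0,0,0.126],
    [0,0,0],
    [0,0,0],
    [0,0,0],
    [0,0,0],
    [0,0,0],
    [0,0,0],
    [0,0,0],
    [0,0,0],
    [0,0,0],
    [0,0,0],
    [0,0,0],
    [0,0,0],
    [0,0,0],
    [0,0,0],
  ],
  force=50,
)

```text
clock: 21.5
position: [0.4533, 0.0136, 0.1286]
ee_rot: [-3.134, 0.197, -0.008]
force: [0.6, 4.7, 18.6]
width: 0.201
gripper_force: 9.2
```

```bash
python3 - <<'E'
from h import *
s,M=st(); print(s["joint_efforts"].round(1),s["ft_torque"].round(2)); W=scoop("scoop_medium",.136,1)
E
```

```text
t 21.5 p [0.4533 0.0136 0.1286] yaw -7.21 z [ 0.005  0.001 -1.   ] F [ 0.61  4.69 18.59] w 18.4 g 9.2 q [0.246, 0.275, -0.473, 2.035, 0.163, 0.862, -2.014]
[  2.2 -38.   -0.4 -19.9   1.4   0.5  -0. ] [ 1.28 -0.02  0.11]
{'scoop_medium': [0.4532, 0.009]} yaw None mid-origin None
   rect [253.6 199.7] [77.8 77.1] 51.3 0.78
```

```bash
python3 - <<'E'
from h import *
W=arm.get_image("wrist");S=arm.get_image("side");w8=np.load("w8.npy",allow_pickle=True).item()
st()
c=np.concatenate([cv2.resize(W["frame"][100:310,150:360,::-1],(400,400)),cv2.resize(S["frame"][130:250,190:310,::-1],(400,400),interpolation=cv2.INTER_CUBIC)],1)
cv2.imwrite("pics/c9.png",c)
E
```

```text
t 21.85 p [0.4556 0.0148 0.1301] yaw -7.16 z [ 0.01   0.003 -1.   ] F [ 0.58  5.84 25.81] w 0.5 g 12.9 q [0.246, 0.273, -0.474, 2.032, 0.162, 0.861, -2.014]
```

View pics/c9.png

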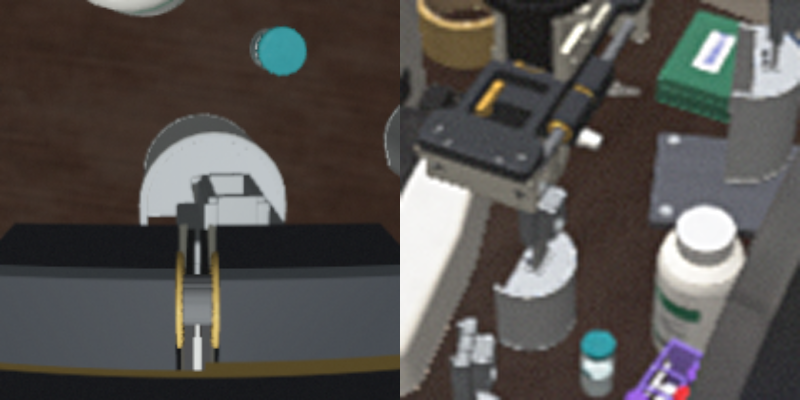

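The left crop shows the fingers shut beside and in front of the medium eye (eye at (232,200), fingers at column 197). They squeezed off the plate, and the scoop still stands. I'll relieve the load, open, rise and re-measure.

Request:
carry_out(
  claw=[0,3,9,9,9,9,9,9,9,9,9,9],
  delta_pos=[
    [0,0,-0.3],
    [0,0,-0.1],
    [0,0,0],
    [0,0,0],
    [0,0,0],
    [0,0,0],
    [0,0,0],
    [0,0,0],
    [0,0,0],
    [0,0,0],
    [0,0,0],
    [0,0,0],
  ],
  angular=[
    [0,0,0],
    [0,0,0],
    [0,0,0],
    [0,0,0],
    [0,0,0],
    [0,0,0],
    [0,0,0],
    [0,0,0],
    [0,0,0],
    [0,0,0],
    [0,0,0],
    [0,0,0],
  ],
)

```text
clock: 23.05
position: [0.4508, 0.0123, 0.1306]
ee_rot: [3.135, -0.198, 0.0]
force: [-0.4, 0.4, -0.2]
width: 0.914
gripper_force: 0.0
```

```bash
python3 - <<'E'
from h import *
s,M=st(); print(s["joint_efforts"].round(1),s["ft_torque"].round(2)); W=scoop("scoop_medium",.136,2); np.save("w9.npy",W,allow_pickle=True); lines(W,(.45,.005),.155,45)
S=arm.get_image("side");T=arm.get_image("top")
for im in(S,T):
  for x in arm.place_of("scoop_medium",im)[:2]: print(onz(im,x["centre"],.136).round(4),round(x["conf"],2))
E
```

```text
t 23.05 p [0.4508 0.0123 0.1306] yaw -7.23 z [ 0. -0. -1.] F [-0.4   0.37 -0.17] w 83.9 g 0.0 q [0.248, 0.271, -0.473, 2.034, 0.16, 0.872, -2.01]
[  0.  -45.8  -3.4 -26.4   0.   -0.1   0. ] [ 0.03  0.01 -0.01]
{'scoop_medium': [0.451, 0.0138]} yaw None mid-origin None
   rect [252.  197.5] [76. 87.] -0.0 0.63
{'scoop_medium': [0.4498, 0.0114]} yaw None mid-origin None
   rect [252. 199.] [88. 76.] 90.0 0.59
(np.float64(-7.3), np.float64(57.1), [0.4216, 0.0084])
(np.float64(-7.3), np.float64(55.0), [0.4391, 0.0065])
(np.float64(-7.4), np.float64(54.9), [0.4402, 0.0063])
(np.float64(-7.4), np.float64(37.1), [0.4373, 0.0096])
(np.float64(-7.0), np.float64(18.5), [0.4554, 0.0118])
(np.float64(-7.3), np.float64(17.4), [0.4675, 0.0105])
(np.float64(-7.2), np.float64(14.6), [0.4368, 0.0152])
(np.float64(-5.6), np.float64(12.8), [0.4627, -0.0119])
(np.float64(-6.8), np.float64(11.8), [0.4342, -0.0148])
(np.float64(-8.9), np.float64(11.3), [0.4205, -0.0103])
(np.float64(-5.5), np.float64(11.0), [0.4532, 0.0122])
(np.float64(-7.1), np.float64(11.0), [0.4546, 0.024])
(np.float64(-6.7), np.float64(11.0), [0.4517, 0.0006])
(np.float64(-7.2), np.float64(10.0), [0.446, 0.0133])
[0.446  0.0174 0.136 ] 0.68
```

```bash
python3 - <<'E'
from h import *
a=cv2.resize(cv2.imread("pics/w2.png",0),(512,384),interpolation=cv2.INTER_AREA)
b=cv2.cvtColor(np.load("w9.npy",allow_pickle=True).item()["frame"],cv2.COLOR_RGB2GRAY)
w3=cv2.resize(cv2.imread("pics/w3.png",0),(512,384),interpolation=cv2.INTER_AREA)
for n,g in (("w2 large z.138",a),("w3 large held",w3),("w9 med",b)):
    g=cv2.resize(g[150:290,190:320],None,fx=4,fy=4,interpolation=cv2.INTER_CUBIC)
    L=cv2.createLineSegmentDetector().detect(g)[0][:,0]/4+[190,150,190,150]
    print(n)
    for l in sorted(L.round(1).tolist(),key=lambda l:min(l[1],l[3])):
        if np.hypot(l[2]-l[0],l[3]-l[1])>11: print(l)
    cv2.imwrite("x.png",g)
g=b[185:262:3,190:318:2]
ch=" .:-=+*#%@"
for r in g: print("".join(ch[int(v)*10//256] for v in r))
print()
for r in a[185:262:3,190:318:2]: print("".join(ch[int(v)*10//256] for v in r))
E
```

```text
w2 large z.138
[273.3, 159.9, 257.7, 153.6]
[282.7, 169.8, 273.3, 160.2]
[271.3, 172.0, 249.5, 167.9]
[249.4, 168.4, 231.7, 172.2]
[286.0, 181.9, 271.1, 172.2]
[231.1, 172.6, 216.8, 182.0]
[216.9, 181.6, 207.8, 194.6]
[297.5, 200.1, 292.1, 189.2]
[248.3, 190.4, 260.5, 190.6]
[242.1, 192.0, 242.3, 204.2]
[260.6, 204.2, 260.5, 192.3]
[259.5, 192.5, 243.0, 192.3]
[234.7, 205.4, 237.1, 193.4]
[265.7, 193.7, 267.5, 205.1]
[207.9, 194.6, 204.1, 206.0]
[300.0, 215.1, 297.8, 199.6]
[243.9, 203.4, 259.8, 203.5]
[204.1, 204.9, 203.3, 218.9]
[266.4, 205.6, 235.5, 205.5]
[233.2, 209.2, 234.1, 224.5]
[268.1, 225.2, 268.5, 209.2]
[207.6, 213.4, 224.9, 213.7]
[278.0, 214.2, 294.9, 213.9]
[319.6, 222.9, 300.9, 217.3]
[202.4, 218.5, 190.0, 222.1]
[199.0, 243.3, 208.9, 219.1]
[298.9, 220.9, 308.1, 243.4]
[234.5, 225.3, 268.0, 225.5]
[238.9, 229.0, 219.8, 228.9]
[261.4, 229.1, 242.4, 229.4]
[280.2, 229.4, 263.6, 229.4]
[281.4, 241.1, 282.2, 230.1]
[242.6, 240.7, 259.5, 241.3]
[214.2, 243.7, 247.7, 243.9]
[319.5, 245.1, 307.3, 245.1]
[268.0, 245.7, 251.7, 245.7]
[212.7, 248.5, 197.4, 248.2]
[307.0, 248.
[... 5763 characters left out ...]
.*########*=***######++*********-:::::.  ..=======
======-..   ...*######%%#=#%%%%%###**#%%######=::..:. .  -======
======.     ::.*#########=#########**#########-:::::.  . .======
=====-      :::=#########+#########+*#########::::::.   . :=====
====-..     ==++++#%=+++++++=::::::..::::#%+..:.::::.  . ..-====
::::::::::::::::::::::::::::::::::::::::::::::::::::::::::::::::
------------------------:::::::::::::::-------------------------
----------------------------------------------------------------
+++++++++==================================================+++++
++++++++++++++++++++++++++++++++++++++++++++++++++++++++++++++++
++++++++++++++++++++++++++++++++++++++++++++++++++++++++++++++++
```

Request:
carry_out(
  claw=[5,5,5,5,5],
  delta_pos=[
    [0.1,0,0.2],
    [0,0,0],
    [0,0,0],
    [0,0,0],
    [0,0,0],
  ],
  angular=[
    [0,0,0],
    [0,0,0],
    [0,0,0],
    [0,0,0],
    [0,0,0],
  ],
  force=15,
)

```text
clock: 24.25
position: [0.4518, 0.0122, 0.1286]
ee_rot: [3.135, -0.198, 0.0]
force: [-0.5, 0.5, 0.2]
width: 0.595
gripper_force: 0.0
```

Request:
carry_out(
  claw=[2.5,2.5,2.5],
  delta_pos=[
    [0,0,0],
    [0,0,0],
    [0,0,0],
  ],
  angular=[
    [0,0,0],
    [0,0,0],
    [0,0,0],
  ],
  force=15,
)

```text
clock: 24.55
position: [0.4517, 0.0121, 0.1286]
ee_rot: [3.135, -0.198, 0.0]
force: [0.3, -0.3, 0.2]
width: 0.333
gripper_force: 0.0
```

```bash
python3 - <<'E'
from h import *
s,M=st(); W=arm.get_image("wrist"); g=cv2.cvtColor(W["frame"],cv2.COLOR_RGB2GRAY)
ch=" .:-=+*#%@"
for r in g[185:275:3,170:338:2]: print("".join(ch[int(v)*10//256] for v in r))
E
```

```text
t 24.55 p [0.4517 0.0121 0.1286] yaw -7.23 z [ 0. -0. -1.] F [ 0.35 -0.26  0.24] w 30.6 g 0.0 q [0.247, 0.275, -0.471, 2.034, 0.163, 0.868, -2.012]
.....................::::#################################:.........................
.......................:##################################*.........................
.......................+###########==--------=++###########+..........:.............
......................:###########-:-########*::+###########........................
......................-##########*::-########*::=###########+.......................
......................+##########+::-########*:::###########*.......................
......................###########-:::********+:::*##########*.......................
......................#######-:::-**##########+*+::::+######*.......................
......................######*:::-***##########***+::::###**#+.......................
......................+#:...::::=#############*##*:::::...=#+.......................
......................=*:...::::=#############*##*:::::...-*+.......................
        ..   ....
[... 897 characters left out ...]
::::::::=+  :-------
-------- .*+:-------------:-::::::::::::::::::::::::::::---------------:-*: -----:-:
--------.:*+-==========================================================-=*-.----:---
--------::#=-============================================================#=.--------
--------: #*-++++++++++++++++++++++++++++++++++++++++++++++++++++++++++=-#=:-----:--
--------: %*:++++++++++++++++++++++++++++++++++++++++++++++++++++++++++==#=:------::
--------- #*:++++++++++++++++++++++++++++++++++++++++++++++++++++++++++-+#-------:::
---------.#*:-========================================================-:+#.--:--:-::
---------.*#:::.:-------.  %%%%%%%%%%%%%%%%%%%%%%%%%%%%%%  .--------.:::*# -----:-::
```

Request:
carry_out(
  claw=[2,2,2],
  delta_pos=[
    [0,0,0],
    [0,0,0],
    [0,0,0],
  ],
  angular=[
    [0,0,0],
    [0,0,0],
    [0,0,0],
  ],
  force=20,
)

```text
clock: 24.9
position: [0.4517, 0.0121, 0.1286]
ee_rot: [3.135, -0.198, -0.0]
force: [0.1, 0.3, 0.2]
width: 0.218
gripper_force: 0.0
```

```bash
python3 - <<'E'
from h import *
s,M=st(); W=arm.get_image("wrist"); g=cv2.cvtColor(W["frame"],cv2.COLOR_RGB2GRAY)
ch=" .:-=+*#%@"
for r in g[185:260:3,170:338:2]: print("".join(ch[int(v)*10//256] for v in r))
E
```

```text
t 24.9 p [0.4517 0.0121 0.1286] yaw -7.24 z [-0. -0. -1.] F [0.14 0.27 0.17] w 20.0 g 0.0 q [0.247, 0.275, -0.471, 2.034, 0.163, 0.868, -2.012]
.................:.::.:::#################################:.........................
..................:....:##################################*.........................
.......................+###########==--------=++###########+..........:.............
......................:###########-:-########*::+###########........................
......................-##########*::-########*::=###########+.......................
......................+##########+::-########*:::###########*.......................
......................###########-:::********+:::*##########*.......................
..:...................#######-:::-**##########**+::::+######*.......................
......................######*:::-***##########***+::::##***#+.......................
......................+#:...::::=#############*##*:::::...=#+.......................
......................+*:...::::=#############*##*:::::...-*+.......................
 .            . .....
[... 468 characters left out ...]
                    
                    --::-----:   =#+*########*=*##*   .------::-                    
...                .-:::-----    =*+=********+=***+    -----:::=.                ...
..:::.:::.::::..:. :=:-:-----    .================-    -----:-:=- ..:.::.:::.:::.::.
::::::::..::::.... -+-::......................................:++ .....::::.::::::::
------------------ =+::::::::::::::::::::::::::::::::::::::::::++ :-----------------
------------------ =*:-----::::::::::::::::::::::::::::-------:++ ------------------
------------------ +*-========================================-** ------------------
------------------.**-========================================-**.------------------
```

Request:
carry_out(
  claw=[6,6,6,6,6,6,6,6],
  delta_pos=[
    [0,0,0],
    [0,0,0],
    [0,0,0],
    [0,0,0],
    [0,0,0],
    [0,0,0.5],
    [0,0,0.4],
    [0,0,0],
  ],
  angular=[
    [0,0,0],
    [0,0,0],
    [0,0,0],
    [0,0,0],
    [0,0,0],
    [0,0,0],
    [0,0,0],
    [0,0,0],
  ],
  force=15,
)

```text
clock: 25.75
position: [0.4512, 0.0121, 0.1189]
ee_rot: [3.135, -0.198, -0.002]
force: [0.5, 0.2, -0.1]
width: 0.654
gripper_force: 0.0
```

```bash
python3 - <<'E'
from h import *
s,M=st(); p=s["position"]
W=arm.get_image("wrist");S=arm.get_image("side");T=arm.get_image("top")
np.save("w10.npy",W,allow_pickle=True);np.save("s10.npy",S,allow_pickle=True)
for im,r in((W,wray),(S,ray),(T,ray)):
  for l in("scoop_medium","spigot","socket"):
    for x in arm.place_of(l,im)[:3]:
      o,d=r(im,x["centre"]); q=o+d*(.136-o[2])/d[2]
      if np.hypot(*(q-[.451,.012,.136])[:2])<.07: print(l,round(x["conf"],2),q.round(4))
print("tri W+S", end=" ")
w=arm.place_of("scoop_medium",W);q=arm.place_of("scoop_medium",S)
if w and q: print(tri([wray(W,w[0]["centre"]),ray(S,q[0]["centre"])]))
q=arm.trace("scoop_medium",S)
if q:
    m=q[0]["region"]; r=np.nonzero(m.any(1))[0]; print("side rows",r.min(),r.max(),"cols at top",np.nonzero(m[r.min()])[0][[0,-1]],"bottom",np.nonzero(m[r.max()])[0][[0,-1]])
print("expected eye top",proj(S,[.451,.012,.159]),"bottom",proj(S,[.475,.012,0]),"TCP",proj(S,p))
E
```

```text
t 25.75 p [0.4512 0.0121 0.1189] yaw -7.23 z [-0.001 -0.    -1.   ] F [ 0.47  0.17 -0.09] w 60.0 g 0.0 q [0.242, 0.288, -0.468, 2.046, 0.172, 0.845, -2.021]
scoop_medium 0.79 [0.4515 0.0119 0.136 ]
scoop_medium 0.69 [0.4462 0.0155 0.136 ]
tri W+S (array([0.44980819, 0.01200974, 0.13886666]), [np.float64(0.0026341498182901072), np.float64(0.002634149818290049)])
side rows 184 235 cols at top [237 238] bottom [229 229]
expected eye top [230.83625403 182.40009546] bottom [240.83866287 227.55460846] TCP [231.17196517 194.21408649]
```

Request:
carry_out(
  claw=[3,3,3,3,3],
  delta_pos=[
    [0,0,0],
    [0,0,0],
    [0,0,0],
    [0,0,0],
    [0,0,0],
  ],
  angular=[
    [0,0,0],
    [0,0,0],
    [0,0,0],
    [0,0,0],
    [0,0,0],
  ],
  force=15,
)

```text
clock: 27.0
position: [0.4518, 0.0122, 0.1196]
ee_rot: [-3.135, 0.198, -0.0]
force: [1.2, 0.3, 0.2]
width: 0.385
gripper_force: 15.0
```

Request:
carry_out(
  claw=[2.5,2.5],
  delta_pos=[
    [0,0,0],
    [0,0,0],
  ],
  angular=[
    [0,0,0],
    [0,0,0],
  ],
  force=15,
)

```text
clock: 27.2
position: [0.4517, 0.0122, 0.1196]
ee_rot: [-3.135, 0.198, 0.0]
force: [1.0, 0.7, -0.7]
width: 0.388
gripper_force: 15.0
```

At this lower height the pads grip the full 36 mm plate (reading 35.5 mm). The earlier attempt had been on its tapered top. Now I'll lift and carry the medium scoop to the standoff.

Request:
carry_out(
  claw=[2,2,2,2,2,2,2,2,2,2,2,2,2,2,2,2,2,2,2],
  delta_pos=[
    [0,0,0],
    [0,0,0],
    [0,0,-1.5],
    [0,0,-2.5],
    [0,0,-3],
    [0,0,-3],
    [0,0,-3],
    [-0.1,-2,0],
    [-0.2,-2.6,0],
    [-0.1,-2.6,0],
    [-0.1,-2.6,0],
    [-0.1,-2.6,0],
    [-0.1,-1.7,0],
    [-0.1,-1.02,0],
    [0,0,1.6],
    [0,0,1.6],
    [0,0,1.2],
    [0,0,0.7],
    [0,0,0],
  ],
  angular=[
    [0,0,0],
    [0,0,0],
    [0,0,0],
    [0,0,0],
    [0,0,-0.1],
    [0,0,-0.1],
    [0,0,-0.101],
    [0,0,0],
    [0,0,0],
    [0,0,0],
    [0,0,0],
    [0,0,0],
    [0,0,0],
    [0,0,0],
    [0,0,0],
    [0,0,0],
    [0,0,0],
    [0,0,0],
    [0,0,0],
  ],
  force=50,
)

```text
clock: 29.1
position: [0.4172, 0.1591, 0.1978]
ee_rot: [3.129, 0.273, -0.003]
force: [-0.1, -0.4, -0.8]
width: 0.374
gripper_force: 50.0
```

```bash
cat >> h.py <<'E'
def held(dz,lab):
    s,M=st(); p=s["position"]; W=arm.get_image("wrist"); a=rodfit(W); a=a[(a[:,1]<135)&(a[:,1]>20)]
    l=np.array([(wonz(W,x[:2],.2112,0)-p)@M for x in a]); l=l[abs(l[:,1])<.006]
    if len(l)>5: k=np.polyfit(l[:,0],l[:,1],1); print("rod lat at x=.05",np.polyval(k,.05).round(4),"slope",k[0].round(4),"n",len(l),"x",l[:,0].min().round(3),l[:,0].max().round(3))
    for n in (lab,"socket","spigot"):
        for x in arm.place_of(n,W)[:2]: 
            q=((wonz(W,x["centre"],p[2]+dz)-p)@M); 
            if abs(q[0])<.05: print(n,round(x["conf"],2),q.round(4))
    u=wproj(W,p+[0,0,dz]); x0,y0=(u-40).astype(int); g=cv2.resize(cv2.cvtColor(W["frame"],cv2.COLOR_RGB2GRAY)[y0:y0+60,x0:x0+80],None,fx=4,fy=4,interpolation=cv2.INTER_CUBIC)
    L=cv2.createLineSegmentDetector().detect(g)[0][:,0]/4+[x0,y0,x0,y0]; h=[m for m in L if abs(m[3]-m[1])<1.5 and 14<abs(m[2]-m[0])<45]
    print("horiz lines (mid col,row,len,ang)",[(round((m[0]+m[2])/2,1),round(m[1],1),round(abs(m[2]-m[0]),1),round(np.degrees(np.arctan((m[3]-m[1])/(m[2]-m[0]))),1)) for m in sorted(h,key=lambda m:m[1])])
    return W
E
python3 - <<'E'
from h import *
held(.0164,"scoop_medium")
E
```

```text
t 29.1 p [0.4172 0.1591 0.1978] yaw 9.98 z [-0.002 -0.001 -1.   ] F [-0.11 -0.42 -0.82] w 34.3 g 50.0 q [0.078, 0.208, -0.65, 1.939, 0.145, 1.042, -2.031]
rod lat at x=.05 0.0 slope -0.008 n 93 x 0.055 0.123
scoop_medium 0.84 [-0.0003  0.001  -0.0164]
horiz lines (mid col,row,len,ang) [(np.float64(250.9), np.float64(193.7), np.float64(18.1), np.float64(0.2)), (np.float64(252.9), np.float64(196.0), np.float64(17.8), np.float64(0.0)), (np.float64(253.2), np.float64(208.0), np.float64(17.2), np.float64(-0.3)), (np.float64(252.6), np.float64(210.1), np.float64(20.9), np.float64(0.0)), (np.float64(253.7), np.float64(230.6), np.float64(34.4), np.float64(-0.5)), (np.float64(253.4), np.float64(234.2), np.float64(19.4), np.float64(-2.0)), (np.float64(274.2), np.float64(234.2), np.float64(17.8), np.float64(-0.6)), (np.float64(232.5), np.float64(234.5), np.float64(17.5), np.float64(-0.3))]
```

Request:
carry_out(
  claw=[2,2,2,2,2,2,2,2,2,2,2,2],
  delta_pos=[
    [1.2,0,-0.1],
    [1.4,0,0],
    [0.6,0,0],
    [0.6,0,0],
    [0.6,0,0],
    [0.6,0,0],
    [0.8,0,0],
    [0.8,0,0],
    [0.8,0,0],
    [0.7,0,0],
    [0.3,0,0],
    [0,0,0],
  ],
  angular=[
    [0,0,0],
    [0,0,0],
    [0,0,0],
    [0,0,0],
    [0,0,0],
    [0,0,0],
    [0,0,0],
    [0,0,0],
    [0,0,0],
    [0,0,0],
    [0,0,0],
    [0,0,0],
  ],
)

```text
clock: 30.5
position: [0.5006, 0.1743, 0.1995]
ee_rot: [-3.129, -0.274, 0.0]
force: [-0.5, -0.2, -1.0]
width: 0.374
gripper_force: 50.0
```

```bash
python3 - <<'E'
from h import *
held(.0164,"scoop_medium")
E
```

```text
t 30.5 p [0.5006 0.1743 0.1995] yaw 10.0 z [-0.  0. -1.] F [-0.54 -0.19 -1.04] w 34.3 g 50.0 q [0.034, 0.346, -0.612, 1.76, 0.22, 1.104, -2.046]
rod lat at x=.05 0.0002 slope -0.0004 n 18 x 0.055 0.117
scoop_medium 0.57 [-0.0005  0.0004 -0.0164]
horiz lines (mid col,row,len,ang) [(np.float64(252.6), np.float64(208.1), np.float64(15.9), np.float64(0.1)), (np.float64(253.4), np.float64(209.8), np.float64(30.0), np.float64(-0.6)), (np.float64(253.7), np.float64(230.5), np.float64(34.4), np.float64(-0.5)), (np.float64(253.4), np.float64(234.2), np.float64(19.4), np.float64(-1.9)), (np.float64(274.2), np.float64(234.2), np.float64(17.8), np.float64(-0.7)), (np.float64(232.5), np.float64(234.5), np.float64(17.5), np.float64(-0.1))]
```

Request:
carry_out(
  claw=[2,2,2,2,2,2,2,2,2,2,2],
  delta_pos=[
    [0,0,0.6],
    [0,0,0.5],
    [0,0,0.2],
    [0.7,0,0],
    [0.9,0,0],
    [0.9,0,0],
    [0.9,0,0],
    [0.7,0,0],
    [0.4,0,0],
    [0,0,0],
    [0,0,0],
  ],
  angular=[
    [0,0,0],
    [0,0,0],
    [0,0,0],
    [0,0,0],
    [0,0,0],
    [0,0,0],
    [0,0,0],
    [0,0,0],
    [0,0,0],
    [0,0,0],
    [0,0,0],
  ],
)

```text
clock: 31.8
position: [0.5444, 0.1822, 0.1865]
ee_rot: [3.13, 0.274, -0.001]
force: [-0.2, 0.9, -1.0]
width: 0.375
gripper_force: 50.0
```

Request:
carry_out(
  claw=[2,2,2,2],
  delta_pos=[
    [0.2,0,0],
    [0.2,0,0],
    [0.1,0,0],
    [0,0,0],
  ],
  angular=[
    [0,0,0],
    [0,0,0],
    [0,0,0],
    [0,0,0],
  ],
)

```text
clock: 32.2
position: [0.5497, 0.1829, 0.1866]
ee_rot: [3.13, 0.274, 0.0]
force: [-0.8, 0.2, -1.8]
width: 0.38
gripper_force: 50.0
```

```bash
python3 - <<'E'
from h import *
s,M=st(); print("s",np.hypot(*(s["position"]-[.4176,.1597,0])[:2]).round(4))
E
```

```text
t 32.2 p [0.5497 0.1829 0.1866] yaw 10.01 z [ 0.  0. -1.] F [-0.8   0.18 -1.77] w 34.8 g 50.0 q [0.004, 0.436, -0.586, 1.663, 0.262, 1.122, -2.05]
s 0.1341
```

Home is expected at s of about 0.1415, so I'll step slowly.

Request:
carry_out(
  claw=[2,2,2,2,2],
  delta_pos=[
    [0.1,0,0],
    [0.1,0,0],
    [0.1,0,0],
    [0.1,0,0],
    [0,0,0],
  ],
  angular=[
    [0,0,0],
    [0,0,0],
    [0,0,0],
    [0,0,0],
    [0,0,0],
  ],
)

```text
clock: 32.7
position: [0.5536, 0.1837, 0.1866]
ee_rot: [-3.13, -0.274, -0.0]
force: [-1.1, -0.4, -1.3]
width: 0.377
gripper_force: 50.0
```

Request:
carry_out(
  claw=[2,2,2],
  delta_pos=[
    [0.1,0,0],
    [0.1,0,0],
    [0,0,0],
  ],
  angular=[
    [0,0,0],
    [0,0,0],
    [0,0,0],
  ],
)

```text
clock: 33.0
position: [0.5556, 0.184, 0.1866]
ee_rot: [-3.13, -0.274, -0.0]
force: [-0.3, -0.3, -1.1]
width: 0.374
gripper_force: 50.0
```

Request:
carry_out(
  claw=[2,2],
  delta_pos=[
    [0.1,0,0],
    [0,0,0],
  ],
  angular=[
    [0,0,0],
    [0,0,0],
  ],
)

```text
clock: 33.2
position: [0.5565, 0.1842, 0.1866]
ee_rot: [3.13, 0.274, 0.0]
force: [0.1, -1.1, -1.5]
width: 0.378
gripper_force: 50.0
```

Request:
carry_out(
  claw=[2,2],
  delta_pos=[
    [0.1,0,0],
    [0,0,0],
  ],
  angular=[
    [0,0,0],
    [0,0,0],
  ],
)

```text
clock: 33.4
position: [0.5574, 0.1843, 0.1866]
ee_rot: [3.13, 0.274, -0.0]
force: [-0.9, 0.3, -1.2]
width: 0.376
gripper_force: 50.0
```

Request:
carry_out(
  claw=[2,2],
  delta_pos=[
    [0.1,0,0],
    [0,0,0],
  ],
  angular=[
    [0,0,0],
    [0,0,0],
  ],
)

```text
clock: 33.6
position: [0.5575, 0.1844, 0.1865]
ee_rot: [3.129, 0.274, -0.003]
force: [-4.3, -1.7, 1.4]
width: 0.373
gripper_force: 50.0
```

Request:
carry_out(
  claw=[2,2],
  delta_pos=[
    [0.1,0,0],
    [0,0,0],
  ],
  angular=[
    [0,0,0],
    [0,0,0],
  ],
)

```text
clock: 33.8
position: [0.5575, 0.1844, 0.1864]
ee_rot: [3.129, 0.275, -0.005]
force: [-8.8, -2.2, 4.4]
width: 0.373
gripper_force: 50.0
```

Request:
carry_out(
  claw=[2,2],
  delta_pos=[
    [0.1,0,0],
    [0,0,0],
  ],
  angular=[
    [0,0,0],
    [0,0,0],
  ],
)

```text
clock: 34.0
position: [0.5576, 0.1844, 0.1863]
ee_rot: [3.128, 0.275, -0.008]
force: [-12.1, -3.0, 6.5]
width: 0.376
gripper_force: 50.0
```

Request:
carry_out(
  claw=[2,2,6,6,6,6,6,6,6,6,8,8],
  delta_pos=[
    [-0.18,0,0],
    [-0.15,0,0],
    [0,0,0],
    [0,0,0],
    [0,0,0],
    [0,0,-0.3],
    [0,0,-1.5],
    [0,0,-2.5],
    [0,0,-3],
    [0,0,-3],
    [0,0,-1.5],
    [0,0,0],
  ],
  angular=[
    [0,0,0],
    [0,0,0],
    [0,0,0],
    [0,0,0],
    [0,0,0],
    [0,0,0],
    [0,0,0],
    [0,0,0],
    [0,0,0],
    [0,0,0],
    [0,0,0],
    [0,0,0],
  ],
)

```text
clock: 35.2
position: [0.5583, 0.1852, 0.3074]
ee_rot: [-3.128, -0.274, -0.007]
force: [0.4, 0.7, 0.4]
width: 0.778
gripper_force: 0.0
```

```bash
cat >> h.py <<'E'
def hung():
    W=arm.get_image("wrist"); R0=R.from_euler("z",10.02,degrees=True).as_matrix(); c0=np.array([.5766,.188,.2022])
    for l in ("scoop_large","scoop_medium","scoop_small","socket","spigot"):
        for x in arm.place_of(l,W)[:3]:
            q=((wonz(W,x["centre"],.2022)-c0)@R0)
            if np.hypot(q[0],q[1])<.08: print(l,round(x["conf"],2),q.round(4))
    return W
E
python3 - <<'E'
from h import *
st(); W=hung(); lines(W,(.565,.186),.222,40)
E
```

```text
t 35.2 p [0.5583 0.1852 0.3074] yaw 10.01 z [ 0.004  0.002 -1.   ] F [0.42 0.73 0.44] w 71.5 g 0.0 q [0.009, 0.368, -0.599, 1.454, 0.209, 1.378, -1.995]
scoop_large 0.98 [-0.0013 -0.0011  0.    ]
scoop_large 0.23 [ 0.0166 -0.0014  0.    ]
scoop_medium 0.75 [-0.0208  0.0004  0.    ]
socket 0.64 [-0.0095 -0.0037  0.    ]
spigot 0.82 [0.0165 0.0001 0.    ]
(np.float64(9.7), np.float64(26.6), [0.5389, 0.1843])
(np.float64(10.3), np.float64(26.3), [0.54, 0.1769])
(np.float64(10.1), np.float64(18.7), [0.5808, 0.1881])
(np.float64(10.3), np.float64(18.1), [0.5612, 0.1842])
(np.float64(11.6), np.float64(17.1), [0.5787, 0.1554])
(np.float64(-8.1), np.float64(14.3), [0.5789, 0.2178])
(np.float64(8.8), np.float64(14.0), [0.5593, 0.21])
(np.float64(7.0), np.float64(13.5), [0.5568, 0.2122])
(np.float64(12.8), np.float64(12.9), [0.6012, 0.1632])
(np.float64(4.8), np.float64(12.8), [0.593, 0.2036])
(np.float64(8.9), np.float64(12.6), [0.5916, 0.2186])
(np.float64(12.2), np.float64(12.0), [0.5622, 0.1562])
(np.float64(15.1), np.float64(11.7), [0.5977, 0.177])
(np.float64(8.1), np.float64(11.5), [0.566, 0.2176])
```

The medium scoop is seated: the spigot edges are 20.0 mm apart and parallel at 10.1° and 10.3°. Last is the small scoop.

Request:
carry_out(
  claw=[9,9,9,9,9,9,9,9,9,9,9,9,9],
  delta_pos=[
    [-1.2,1.9,0],
    [-1.7,2.9,0],
    [-1.7,2.9,0],
    [-1.7,2.9,0],
    [-1.7,2.9,0],
    [-1.7,2.9,0],
    [-1.7,2.9,0],
    [-1.7,2.9,0],
    [-1.7,2.9,0],
    [-1.2,2.2,1],
    [-0.3,1,1.5],
    [0,0,1],
    [0,0,0],
  ],
  angular=[
    [0,0,0],
    [0,0,0],
    [0,0,0],
    [0,0,0],
    [0,0,0],
    [0,0,0],
    [0,0,0],
    [0,0,0],
    [0,0,0],
    [0,0,0],
    [0,0,0],
    [0,0,0],
    [0,0,0],
  ],
)

```text
clock: 36.8
position: [0.4448, -0.1221, 0.268]
ee_rot: [-3.128, -0.274, 0.004]
force: [-0.3, 0.4, 0.3]
width: 0.98
gripper_force: 0.0
```

```bash
python3 - <<'E'
from h import *
st(); W=scoop("scoop_small",.124,2); lines(W,(.447,-.122),.144,36)
E
```

```text
t 36.8 p [ 0.4448 -0.1221  0.268 ] yaw 10.02 z [-0.003  0.001 -1.   ] F [-0.28  0.39  0.33] w 90.0 g 0.0 q [0.56, 0.147, -0.46, 1.806, 0.068, 1.208, -1.316]
{'scoop_small': [0.4454, -0.1205]} yaw None mid-origin None
   rect [253.5 160.5] [41. 37.] 90.0 0.82
{'scoop_small': [0.4487, -0.122], 'socket': [0.4474, -0.1205]} yaw None mid-origin None
   rect [253.5 162.5] [41. 37.] 90.0 0.79
(np.float64(10.7), np.float64(18.2), [0.4523, -0.1214])
(np.float64(9.0), np.float64(15.4), [0.4553, -0.1])
(np.float64(10.0), np.float64(12.7), [0.4616, -0.141])
(np.float64(9.9), np.float64(12.3), [0.4801, -0.1163])
(np.float64(13.5), np.float64(11.7), [0.4433, -0.1233])
(np.float64(11.5), np.float64(11.4), [0.4686, -0.1188])
(np.float64(8.3), np.float64(11.3), [0.4118, -0.0941])
(np.float64(13.5), np.float64(11.2), [0.4527, -0.1328])
(np.float64(11.1), np.float64(10.4), [0.4629, -0.1197])
(np.float64(11.6), np.float64(10.2), [0.45, -0.1208])
(np.float64(8.1), np.float64(9.8), [0.4482, -0.1092])
(np.float64(-16.0), np.float64(9.6), [0.4668, -0.1003])
```

Request:
carry_out(
  claw=[7,7,7,7,7,7,7,7,5,5,5],
  delta_pos=[
    [0.38,0,1.5],
    [0,0,3],
    [0,0,3],
    [0,0,3],
    [0,0,2.5],
    [0,0,1.8],
    [0,0,1.2],
    [0,0,0],
    [0,0,0],
    [0,0,0],
    [0,0,0],
  ],
  angular=[
    [0,0,-0.012],
    [0,0,0],
    [0,0,0],
    [0,0,0],
    [0,0,0],
    [0,0,0],
    [0,0,0],
    [0,0,0],
    [0,0,0],
    [0,0,0],
    [0,0,0],
  ],
  force=15,
)

```text
clock: 38.4
position: [0.4502, -0.1222, 0.1105]
ee_rot: [3.127, 0.293, 0.002]
force: [-0.6, 1.0, 1.0]
width: 0.564
gripper_force: 0.0
```

```bash
python3 - <<'E'
from h import *
held(.0164,"scoop_small")
E
```

```text
t 38.4 p [ 0.4502 -0.1222  0.1105] yaw 10.69 z [ 0.002 -0.001 -1.   ] F [-0.57  0.96  0.96] w 51.8 g 0.0 q [0.51, 0.318, -0.444, 2.027, 0.183, 0.832, -1.422]
rod lat at x=.05 0.0074 slope -0.26 n 13 x 0.071 0.093
scoop_small 0.77 [-0.0017 -0.0025 -0.0164]
spigot 0.19 [-0.0446  0.0378 -0.0164]
horiz lines (mid col,row,len,ang) [(np.float64(254.8), np.float64(194.6), np.float64(16.6), np.float64(0.2)), (np.float64(251.4), np.float64(196.3), np.float64(17.8), np.float64(0.1)), (np.float64(251.8), np.float64(208.6), np.float64(16.9), np.float64(-0.0)), (np.float64(251.4), np.float64(210.4), np.float64(30.3), np.float64(-0.1)), (np.float64(251.4), np.float64(230.5), np.float64(34.7), np.float64(-0.1)), (np.float64(250.6), np.float64(234.2), np.float64(20.1), np.float64(-2.3)), (np.float64(272.5), np.float64(234.4), np.float64(19.4), np.float64(-0.5)), (np.float64(230.0), np.float64(234.6), np.float64(18.8), np.float64(-0.0))]
```

Request:
carry_out(
  claw=[5,3,3,3,3,3],
  delta_pos=[
    [0,0.1,0.1],
    [0,0,0],
    [0,0,0],
    [0,0,0],
    [0,0,0],
    [0,0,0],
  ],
  angular=[
    [0,0,0],
    [0,0,0],
    [0,0,0],
    [0,0,0],
    [0,0,0],
    [0,0,0],
  ],
  force=15,
)

```text
clock: 39.2
position: [0.4497, -0.123, 0.1086]
ee_rot: [3.128, 0.293, -0.0]
force: [0.0, -0.2, 0.3]
width: 0.388
gripper_force: 15.0
```

```bash
python3 - <<'E'
from h import *
held(.0164,"scoop_small")
E
```

```text
t 39.2 p [ 0.4497 -0.123   0.1086] yaw 10.7 z [-0. -0. -1.] F [ 0.02 -0.15  0.32] w 35.6 g 15.0 q [0.511, 0.322, -0.443, 2.028, 0.185, 0.83, -1.421]
rod lat at x=.05 0.0076 slope -0.2676 n 12 x 0.071 0.093
scoop_small 0.75 [-0.0029  0.0003 -0.0164]
scoop_small 0.22 [ 0.0194 -0.197  -0.0164]
horiz lines (mid col,row,len,ang) [(np.float64(252.2), np.float64(190.3), np.float64(21.9), np.float64(-1.7)), (np.float64(252.2), np.float64(191.7), np.float64(21.9), np.float64(-0.8)), (np.float64(252.2), np.float64(194.5), np.float64(23.7), np.float64(-0.9)), (np.float64(252.9), np.float64(196.2), np.float64(17.8), np.float64(-0.0)), (np.float64(252.6), np.float64(208.6), np.float64(17.8), np.float64(-0.0)), (np.float64(253.3), np.float64(210.3), np.float64(31.6), np.float64(-0.1)), (np.float64(253.1), np.float64(230.8), np.float64(35.0), np.float64(-0.2)), (np.float64(253.5), np.float64(234.4), np.float64(18.7), np.float64(-2.8)), (np.float64(275.1), np.float64(234.5), np.float64(19.1), np.float64(-0.9)), (np.float64(231.5), np.float64(235.0), np.float64(18.1), np.float64(-0.2))]
```

Request:
carry_out(
  claw=[2,2,2,2,2,2,2,2,2,2,2,2,2,2,2,2,2,2,2,2],
  delta_pos=[
    [0,0,0],
    [0,0,-1.5],
    [0,0,-3],
    [0,0,-3.5],
    [0,0,-3.5],
    [0,0,-1.6],
    [0.12,-2,0],
    [0.2,-3,0],
    [0.2,-3,0],
    [0.2,-3,0],
    [0.2,-3,0],
    [0.2,-3,0],
    [0.2,-3,0],
    [0.2,-3,0],
    [0.2,-3,0],
    [0,-1.6,0],
    [0,-0.76,1],
    [0,0,1.5],
    [0,0,1.5],
    [0,0,0],
  ],
  angular=[
    [0,0,0],
    [0,0,0.012],
    [0,0,0],
    [0,0,0],
    [0,0,0],
    [0,0,0],
    [0,0,0],
    [0,0,0],
    [0,0,0],
    [0,0,0],
    [0,0,0],
    [0,0,0],
    [0,0,0],
    [0,0,0],
    [0,0,0],
    [0,0,0],
    [0,0,0],
    [0,0,0],
    [0,0,0],
    [0,0,0],
  ],
  force=50,
)

```text
clock: 41.4
position: [0.416, 0.1576, 0.1973]
ee_rot: [3.128, 0.273, -0.006]
force: [-0.7, -0.6, -0.2]
width: 0.375
gripper_force: 50.0
```

```bash
python3 - <<'E'
from h import *
held(.0154,"scoop_small")
E
```

```text
t 41.4 p [0.416  0.1576 0.1973] yaw 9.97 z [-0.004 -0.002 -1.   ] F [-0.69 -0.63 -0.22] w 34.4 g 50.0 q [0.11, 0.213, -0.685, 1.939, 0.155, 1.046, -2.04]
rod lat at x=.05 -0.0014 slope -0.0033 n 86 x 0.056 0.111
scoop_small 0.88 [-0.001   0.0009 -0.0154]
horiz lines (mid col,row,len,ang) [(np.float64(252.2), np.float64(191.1), np.float64(21.9), np.float64(-0.6)), (np.float64(252.2), np.float64(192.8), np.float64(21.9), np.float64(-0.3)), (np.float64(247.3), np.float64(195.5), np.float64(14.1), np.float64(-5.0)), (np.float64(252.9), np.float64(196.3), np.float64(16.6), np.float64(-1.8)), (np.float64(253.1), np.float64(208.6), np.float64(18.1), np.float64(-0.1)), (np.float64(253.4), np.float64(210.1), np.float64(31.9), np.float64(-0.4)), (np.float64(253.2), np.float64(230.8), np.float64(34.7), np.float64(-0.1)), (np.float64(253.8), np.float64(234.3), np.float64(18.8), np.float64(-2.6)), (np.float64(274.3), np.float64(234.5), np.float64(17.5), np.float64(-0.2)), (np.float64(232.3), np.float64(234.8), np.float64(17.2), np.float64(-0.6))]
```

Request:
carry_out(
  claw=[2,2,2],
  delta_pos=[
    [0,-0.12,-0.1],
    [0,0,0],
    [0,0,0],
  ],
  angular=[
    [0,0,0],
    [0,0,0],
    [0,0,0],
  ],
)

```text
clock: 41.9
position: [0.4174, 0.1605, 0.2009]
ee_rot: [-3.13, -0.274, -0.001]
force: [-0.1, -0.2, -1.0]
width: 0.375
gripper_force: 50.0
```

```bash
python3 - <<'E'
from h import *
held(.0154,"scoop_small")
E
```

```text
t 41.9 p [0.4174 0.1605 0.2009] yaw 10.01 z [ 0.001  0.    -1.   ] F [-0.11 -0.15 -1.  ] w 34.4 g 50.0 q [0.108, 0.21, -0.688, 1.933, 0.154, 1.049, -2.042]
rod lat at x=.05 0.0012 slope 0.0037 n 75 x 0.055 0.105
scoop_small 0.55 [-0.0016  0.0003 -0.0154]
scoop_small 0.5 [ 0.0492  0.0002 -0.0154]
horiz lines (mid col,row,len,ang) [(np.float64(252.2), np.float64(194.6), np.float64(23.1), np.float64(-0.2)), (np.float64(252.9), np.float64(196.2), np.float64(17.8), np.float64(-0.3)), (np.float64(253.1), np.float64(208.6), np.float64(18.1), np.float64(-0.1)), (np.float64(253.3), np.float64(210.2), np.float64(31.6), np.float64(-0.5)), (np.float64(249.4), np.float64(230.6), np.float64(27.5), np.float64(0.8)), (np.float64(253.8), np.float64(234.3), np.float64(18.8), np.float64(-2.8)), (np.float64(274.4), np.float64(234.4), np.float64(17.5), np.float64(-0.6)), (np.float64(232.2), np.float64(234.9), np.float64(16.9), np.float64(-0.5))]
```

Request:
carry_out(
  claw=[2,2,2,2,2,2,2,2,2,2,2,2,2],
  delta_pos=[
    [0,0.1,0.1],
    [1.2,0,0],
    [1.4,0,0],
    [0.6,0,0],
    [0.6,0,0],
    [0.6,0,0],
    [0.6,0,0],
    [0.8,0,0],
    [0.8,0,0],
    [0.8,0,0],
    [0.7,0,0],
    [0.3,0,0],
    [0,0,0],
  ],
  angular=[
    [0,0,0],
    [0,0,0],
    [0,0,0],
    [0,0,0],
    [0,0,0],
    [0,0,0],
    [0,0,0],
    [0,0,0],
    [0,0,0],
    [0,0,0],
    [0,0,0],
    [0,0,0],
    [0,0,0],
  ],
)

```text
clock: 43.4
position: [0.5003, 0.1741, 0.1995]
ee_rot: [-3.129, -0.274, 0.0]
force: [-0.4, 0.3, -1.7]
width: 0.379
gripper_force: 50.0
```

```bash
python3 - <<'E'
from h import *
held(.0154,"scoop_small"); s=arm.observe(); d=s["position"]-[.4176,.1597,0]; print("s",np.hypot(*d[:2]).round(4),"lat dev",(-d[0]*.174+d[1]*.9848).round(4))
E
```

```text
t 43.4 p [0.5003 0.1741 0.1995] yaw 10.01 z [-0.  0. -1.] F [-0.37  0.33 -1.73] w 34.8 g 50.0 q [0.059, 0.353, -0.647, 1.759, 0.235, 1.108, -2.06]
scoop_small 0.73 [-0.0019  0.0009 -0.0154]
socket 0.7 [ 0.0259 -0.0013 -0.0154]
horiz lines (mid col,row,len,ang) [(np.float64(252.9), np.float64(208.7), np.float64(17.8), np.float64(-0.1)), (np.float64(253.3), np.float64(210.2), np.float64(31.6), np.float64(-0.4)), (np.float64(253.4), np.float64(230.8), np.float64(35.0), np.float64(-0.3)), (np.float64(253.6), np.float64(234.3), np.float64(19.0), np.float64(-2.7)), (np.float64(274.7), np.float64(234.5), np.float64(17.5), np.float64(-0.5)), (np.float64(232.3), np.float64(234.8), np.float64(17.2), np.float64(-0.7))]
s 0.0834 lat dev -0.0002
```

Request:
carry_out(
  claw=[2,2,2,2,2,2,2,2,2],
  delta_pos=[
    [0,0,0.6],
    [0,0,0.4],
    [0,0,0.2],
    [0.7,0,0],
    [0.9,0,0],
    [0.8,0,0],
    [0.5,0,0],
    [0.2,0,0],
    [0,0,0],
  ],
  angular=[
    [0,0,0],
    [0,0,0],
    [0,0,0],
    [0,0,0],
    [0,0,0],
    [0,0,0],
    [0,0,0],
    [0,0,0],
    [0,0,0],
  ],
)

```text
clock: 44.5
position: [0.5308, 0.1795, 0.1875]
ee_rot: [-3.129, -0.274, 0.0]
force: [0.1, -0.3, -0.4]
width: 0.371
gripper_force: 50.0
```

Request:
carry_out(
  claw=[2,2,2,2,2],
  delta_pos=[
    [0.1,0,0],
    [0.1,0,0],
    [0.1,0,0],
    [0,0,0],
    [0,0,0],
  ],
  angular=[
    [0,0,0],
    [0,0,0],
    [0,0,0],
    [0,0,0],
    [0,0,0],
  ],
)

```text
clock: 45.0
position: [0.5335, 0.1799, 0.1876]
ee_rot: [3.13, 0.274, -0.0]
force: [-0.4, 0.4, -0.8]
width: 0.375
gripper_force: 50.0
```

Request:
carry_out(
  claw=[2,2,2],
  delta_pos=[
    [0.1,0,0],
    [0.1,0,0],
    [0,0,0],
  ],
  angular=[
    [0,0,0],
    [0,0,0],
    [0,0,0],
  ],
)

```text
clock: 45.3
position: [0.5357, 0.1803, 0.1876]
ee_rot: [-3.13, -0.274, -0.0]
force: [0.4, 0.4, -1.3]
width: 0.373
gripper_force: 50.0
```

Request:
carry_out(
  claw=[2,2],
  delta_pos=[
    [0.1,0,0],
    [0,0,0],
  ],
  angular=[
    [0,0,0],
    [0,0,0],
  ],
)

```text
clock: 45.5
position: [0.5366, 0.1805, 0.1876]
ee_rot: [-3.13, -0.274, -0.0]
force: [0.6, -0.8, -0.9]
width: 0.373
gripper_force: 50.0
```

Request:
carry_out(
  claw=[2,2],
  delta_pos=[
    [0.1,0,0],
    [0,0,0],
  ],
  angular=[
    [0,0,0],
    [0,0,0],
  ],
)

```text
clock: 45.7
position: [0.5376, 0.1806, 0.1876]
ee_rot: [3.13, 0.274, 0.0]
force: [-1.0, -0.1, -1.4]
width: 0.372
gripper_force: 50.0
```

Request:
carry_out(
  claw=[2,2],
  delta_pos=[
    [0.1,0,0],
    [0,0,0],
  ],
  angular=[
    [0,0,0],
    [0,0,0],
  ],
)

```text
clock: 45.9
position: [0.5384, 0.1808, 0.1875]
ee_rot: [3.13, 0.274, -0.0]
force: [-0.9, -0.3, -1.1]
width: 0.374
gripper_force: 50.0
```

Request:
carry_out(
  claw=[2,2],
  delta_pos=[
    [0.1,0,0],
    [0,0,0],
  ],
  angular=[
    [0,0,0],
    [0,0,0],
  ],
)

```text
clock: 46.1
position: [0.5384, 0.1808, 0.1874]
ee_rot: [3.129, 0.275, -0.003]
force: [-5.3, -1.3, 2.4]
width: 0.372
gripper_force: 50.0
```

Request:
carry_out(
  claw=[2,2],
  delta_pos=[
    [0.1,0,0],
    [0,0,0],
  ],
  angular=[
    [0,0,0],
    [0,0,0],
  ],
)

```text
clock: 46.3
position: [0.5385, 0.1808, 0.1873]
ee_rot: [3.128, 0.275, -0.006]
force: [-8.9, -2.2, 4.8]
width: 0.377
gripper_force: 50.0
```

Request:
carry_out(
  claw=[2,2,2],
  delta_pos=[
    [0.06,0,0],
    [0,0,0],
    [0,0,0],
  ],
  angular=[
    [0,0,0],
    [0,0,0],
    [0,0,0],
  ],
)

```text
clock: 46.6
position: [0.5385, 0.1808, 0.1873]
ee_rot: [3.128, 0.275, -0.007]
force: [-11.7, -2.8, 5.6]
width: 0.372
gripper_force: 50.0
```

Request:
carry_out(
  claw=[2,2,6,6,6,6,6,6,6,6,8,8,8,8],
  delta_pos=[
    [-0.18,0,0],
    [-0.12,0,0],
    [0,0,0],
    [0,0,0],
    [0,0,0],
    [0,0,-0.3],
    [0,0,-1.5],
    [0,0,-2.5],
    [0,0,-3],
    [0,0,-3],
    [0,0,-1.5],
    [0,0,0],
    [0,0,0],
    [0,0,0],
  ],
  angular=[
    [0,0,0],
    [0,0,0],
    [0,0,0],
    [0,0,0],
    [0,0,0],
    [0,0,0],
    [0,0,0],
    [0,0,0],
    [0,0,0],
    [0,0,0],
    [0,0,0],
    [0,0,0],
    [0,0,0],
    [0,0,0],
  ],
)

```text
clock: 48.0
position: [0.5376, 0.1803, 0.3044]
ee_rot: [3.129, 0.274, -0.003]
force: [-0.2, -0.8, -0.5]
width: 0.867
gripper_force: 0.0
```

```bash
python3 - <<'E'
from h import *
st(); W=hung(); lines(W,(.555,.184),.222,42)
S=arm.get_image("side")
for l in ["vial_a","forceps","marker","timer","white_bottle"]: print(l,[((np.array(x["centre"])*[512,384]).round(1).tolist(),round(x["conf"],2)) for x in arm.place_of(l,S)[:2]])
W=hung()
E
```

```text
t 48.0 p [0.5376 0.1803 0.3044] yaw 10.01 z [-0.002 -0.001 -1.   ] F [-0.17 -0.76 -0.52] w 79.6 g 0.0 q [0.047, 0.344, -0.643, 1.502, 0.208, 1.366, -2.006]
scoop_large 0.58 [ 0.0001 -0.0008  0.    ]
scoop_medium 0.97 [-0.0203 -0.002   0.    ]
scoop_medium 0.23 [0.0159 0.0018 0.    ]
scoop_small 0.7 [-0.0394 -0.0021  0.    ]
socket 0.63 [-0.0065  0.0003  0.    ]
spigot 0.87 [0.0182 0.0011 0.    ]
(np.float64(9.4), np.float64(21.3), [0.5576, 0.1551])
(np.float64(10.1), np.float64(18.8), [0.5808, 0.1881])
(np.float64(10.0), np.float64(17.1), [0.5251, 0.1744])
(np.float64(10.2), np.float64(17.1), [0.5238, 0.1814])
(np.float64(11.3), np.float64(16.7), [0.5465, 0.2097])
(np.float64(12.3), np.float64(14.9), [0.5741, 0.1542])
(np.float64(8.3), np.float64(12.6), [0.5622, 0.2166])
(np.float64(10.6), np.float64(11.1), [0.5417, 0.1806])
(np.float64(9.0), np.float64(10.9), [0.5775, 0.1997])
(np.float64(8.8), np.float64(10.8), [0.5615, 0.2137])
(np.float64(8.8), np.float64(10.8), [0.5629, 0.2178])
(np.float64(10.6), np.float64(10.7), [0.5594, 0.1848])
(np.float64(10.1), np.float64(10.4), [0.5759, 0.1633])
(np.float64(11.3), np.float64(10.2), [0.5715, 0.1571])
vial_a [([178.0, 277.2], 0.64), ([250.0, 243.4], 0.63)]
forceps [([240.5, 152.7], 0.49)]
marker [([224.2, 163.0], 0.56), ([176.4, 273.9], 0.47)]
timer [([152.6, 286.9], 0.94)]
white_bottle [([239.8, 152.7], 0.69), ([279.3, 231.8], 0.68)]
scoop_large 0.67 [ 0.0022 -0.0014  0.    ]
scoop_medium 0.71 [-0.0212 -0.0016  0.    ]
scoop_small 0.76 [-0.0401 -0.0026  0.    ]
socket 0.71 [-0.0073  0.0016  0.    ]
spigot 0.75 [ 0.0155 -0.0009  0.    ]
```

All three sit 20 mm and 40 mm apart and parallel, and the other items haven't moved. I'll back off, let things settle and hand in.

Request:
carry_out(
  claw=[8,8,8,8,8,8,8,8],
  delta_pos=[
    [0,0,-2],
    [0,0,-2],
    [0,0,-2],
    [0,0,0],
    [0,0,0],
    [0,0,0],
    [0,0,0],
    [0,0,0],
  ],
  angular=[
    [0,0,0],
    [0,0,0],
    [0,0,0],
    [0,0,0],
    [0,0,0],
    [0,0,0],
    [0,0,0],
    [0,0,0],
  ],
)

```text
clock: 49.7
position: [0.5378, 0.1805, 0.365]
ee_rot: [3.129, 0.274, -0.002]
force: [0.2, 0.3, 0.5]
width: 0.876
gripper_force: 0.0
```

```bash
python3 - <<'E'
from h import *
hung(); print(arm.sign_off())
E
```

```text
scoop_large 0.68 [-0.001  -0.0016  0.    ]
scoop_medium 0.94 [-0.0205 -0.0001  0.    ]
scoop_small 0.88 [-0.0427 -0.0025  0.    ]
socket 0.56 [-0.0078 -0.001   0.    ]
spigot 0.94 [0.0171 0.0016 0.    ]
the job is handed in; nothing more can be done
None
```

All three scoops hang nested on the hook (large, medium, small), pushed home at about 10, 12 and 12 N, and the job was handed in at about 50 s; the first grip on the medium scoop slipped and briefly tilted it, but it did not tip over.

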